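Wedge up the sagging printer stand

TASK

The front of the ticket printer's stand has sagged. Pull the orange wedge out of its black holder, lay it flat on the desk in front of the stand and let go of it, then push it straight in, thin end first, under the yellow mark at the middle of the stand's front edge until the stand is level again and the wedge is jammed tight. Leave the mouse, the mug and the stapler where they are.

Things in the scene. Friction and masses are not known exactly. Their poses are not given: they have to be found in the camera images.
- wedge: orange plastic wedge, 110 mm long (x), 46 mm wide (y), thickness rising evenly from 4 mm at the thin end to 26 mm at the butt; 60 to 125 g. Origin at the centre of its flat underside, +x towards the thin end, z up when it lies flat. It starts lying level in the holder, underside 14 mm above the desk, with the 58 mm at its thin end sticking out over the desk and the butt end hidden in the sleeve.
- wedge_tip (a point): middle of the thin edge of the wedge, on the underside, 55 mm along +x from its origin
- wedge_butt (a point): middle of the lower edge of the wedge's butt face (46 mm wide, 26 mm high), 55 mm along -x from its origin
- holder: black box fixed to the desk, 60 x 60 mm and 48 mm high: a plinth 14 mm high with a sleeve on it, opening 52 mm wide and 30 mm high, closed at the back and roofed, so the wedge comes out only along the holder's +x. Origin on the desk under the middle of the open mouth; +x points out of the mouth; the box spans x from -60 to 0 mm.
- stand: fixed part of the printer stand, two steel brackets and a bar at the rear. Origin on the desk directly under the middle of the board's front edge (the yellow mark); +x points level from the front edge towards the rear, the way the wedge must go in; y runs along the front edge; z up. Nothing but the board is above the desk for 260 mm behind the front edge.
- board: grey board of the stand, 280 mm deep, 260 mm wide, 16 mm thick, hinged at its rear edge, with a white ticket printer (150 x 150 mm, 130 mm high, its front 100 mm behind the board's front edge) fixed on it. Origin at the hinge, in the plane of the underside, 280 mm behind the front edge. Its weight presses down on the front edge with 4.5 to 7 N.
- edge_mid (a point): middle of the lower front edge of the board, below the 46 mm wide yellow mark: 8 mm above the desk when sagged, 18 mm when level. Level, the wedge fills the gap with 70 mm of its length under the board and 40 mm sticking out.
- tilt (a joint): tilt of the board in rad: 0 is level, where steel stops keep it from rising further (the wedge then jams); -0.0357 is fully sagged, as at the start. The board rises as the wedge is pushed in; this takes 5 to 12 N along the push, rising sharply past that once it jams; a push of 18 to 25 N is plenty and does no harm. The wedge stays where it is when left.
- mouse: white computer mouse, 100 x 58 x 34 mm, loose bystander; origin at the centre of its underside
- mug: blue mug, radius 38 mm, 88 mm high, handle at its +y, loose bystander; origin at the centre of its underside
- stapler: red and black stapler, 130 x 36 x 43 mm, loose bystander; origin at the centre of its underside
Not all that is in view belongs to the job. Several things have the shape of the wedge; the one meant has the colours described above.

How it is judged:
By the outcome, as a careful person would: the job done as asked, in the order asked, and still so for the second after the job is handed in, with the robot touching nothing.
It also fails if it takes over 61 s, if anything falls off the work surface, if the arm or the gripper's body presses on something with over 40 N, if the wrist force passes 120 N, or if a joint passes its speed limit or range.

ROBOT

A 7-joint arm with a two-finger parallel gripper is mounted at the origin on the work surface. World frame = base frame: x ahead of the robot, y to its left, z up, the work surface at z = 0. Lengths are in m, angles in rad, forces in N, time in s.
With the tool pointing down it reaches from about 0.35 to 0.9 m from the base axis. Payload 19.9 kg.
Tool frame: the origin (TCP) lies at the very end of the fingers, on their centre line; the grasp point (between the pads) lies r.tcp_to_grasp behind it (r.tcp_to_grasp is the distance from the TCP to the grasp point, in m); z points along the fingers, y is the direction in which the jaws open and shut (so a half turn about z gives the same grasp; the last joint's range is limited). The gripper opens to 94 mm and grips with 3 to 60 N. Pads are 16 mm wide; open, the fingers measure 119 mm over their backs; the gripper's body (75 mm by 177 mm) begins 78 mm behind the grasp point.
Start: joints at [1.296, 0.417, -0.01, 1.614, 0.005, 1.111, -0.053], TCP at [0.145, -0.608, 0.184] pointing down, gripper open.
Joint ranges: [-2.81, 2.81], [-0.39, 2.02], [-1.27, 1.25], [0.06, 2.57], [-1.19, 4.33], [0.19, 2], [-2.82, 2.82]. Speed limits (rad/s): [1.89, 1.89, 2.39, 2.39, 3.01, 3.01, 3.01].

INTERFACE

Orientations are given as a rotation vector (axis times angle).
In Python, from rig import r, vision gives the robot as it stands.
- The arm moves only by the shell command python3 -m jog 'ROWS' [OPENING] [FORCE]. ROWS is JSON, a list of rows, each an object of numbers: "dx", "dy", "dz": the shift along the tool's x, y, z in m; "roll": the turn about the tool's z in rad. A call has 1 to 5 rows; each row is the pose to reach, as a shift and turn from the pose commanded when the call began, along the tool's axes at that moment; what a row does not reach only later rows make up. A row lasts 1/8 s, in which the tool goes at most 62.5 mm and 10.7 degrees, less where a joint would pass 70% of its speed; a pose out of reach is approached as far as the arm can. A call with a gripper value outside its range is refused whole. OPENING is the closure, from 0 (fully open) to 1 (shut), set as the call begins (- or left out, the last holds). The fingers move at their own pace and stop on an object; FORCE is the grip in N (left out, the last holds). Time passes only in rows, so rows that repeat a pose let the fingers close. It gives the time, the measured TCP pose, the force and the opening at its end, in the units of the state.
- r.state(): the state, without advancing time (a new reading comes with each control period).
- vision.grab_frame(name): name is "scene" or "top" or "wrist"; returns (picture, depth): 420x560x3 uint8, blue, green, red; 420x560 float32, m along the optical axis (not along the pixel's ray), 0 where there is no reading.
- vision.camera_model(name): a dict with "fx", "fy", "cx", "cy" (pixels), "position" and "attitude" of the camera in the world. Camera axes: x right, y down, z forward; pixel columns grow to the right and rows downward; lengths in m; the calibration is good to about 2 mm. A picture is of the moment at which its call begins: read the wrist's pose just before it. camera_model takes no time and is no camera call; for the wrist camera it gives the pose at the moment of the call.
- r.sign_off(): hands the job in, once; it reports no verdict.
The state is a dict: "t": time; "joint_pos": joint angles; "joint_velocities": joint speeds; "joint_efforts": joint torques, N m; "tcp_pos": TCP position; "ee_rot": TCP orientation; "contact_force": force on the tool from outside, world axes, zero at the start; "ft_torque": the same for the moment, N m; "gripper_width": finger opening in m.
Only numpy, scipy, OpenCV 4.12 (cv2) and the standard library are available. Lean on these libraries where they do the work, as an engineer would, in place of code of your own. Each camera call takes 0.05 s, during which the arm holds its last target.

## Working session

There is one attempt and no reset: what is moved stays moved. The work goes in short steps, Python scripts to look and compute and a shell command to move; the robot and the scene stay as the last step left them, time stands still between calls to the robot, and variables do not carry over. Pictures are saved under pics/ and viewed, and the job is handed in when it is done.

```bash
mkdir -p pics; ls
python3 - <<'E'
from rig import r, vision
import cv2
print(r.state(), r.tcp_to_grasp)
for n in ("scene","top"):
    p,d=vision.grab_frame(n); cv2.imwrite(f"pics/{n}0.png",p); print(vision.camera_model(n))
E
```

```text
pics
{'t': 0.0, 'joint_pos': array([ 1.29551223,  0.41797843, -0.01028862,  1.61416004,  0.00472398,
        1.11070679, -0.05296727]), 'joint_velocities': array([-0.00046513, -0.00174483,  0.00072511, -0.00064864,  0.00130239,
       -0.00086944,  0.00015731]), 'joint_efforts': array([ 1.27038624e-03, -8.51259542e+01,  6.39088713e-01, -4.25989294e+01,
       -4.88279003e-02,  1.86203403e-02,  1.64740100e-04]), 'tcp_pos': array([ 0.14466441, -0.60761523,  0.18352855]), 'ee_rot': array([-3.11895342e+00, -3.66311237e-01,  4.09616997e-04]), 'contact_force': array([-0.54606143,  0.22757081,  0.29638053]), 'ft_torque': array([-0.03054228,  0.02083122,  0.02593174]), 'gripper_width': 0.09408288959866325} 0.0188
{'fx': 499.90762064451746, 'fy': 499.90762064451746, 'cx': 280.4309611971972, 'cy': 210.88224797748146, 'position': array([ 1.23246512, -0.8653376 ,  0.77107946]), 'attitude': array([-2.07141812, -0.61083439,  0.36087254])}
{'fx': 395.50284555097073, 'fy': 395.50284555097073, 'cx': 281.0868321971222, 'cy': 208.51833449003928, 'position': array([0.41560216, 0.06929939, 1.21525543]), 'attitude': array([-2.12417265,  2.154476  , -0.1235649 ])}
```

View pics/scene0.png

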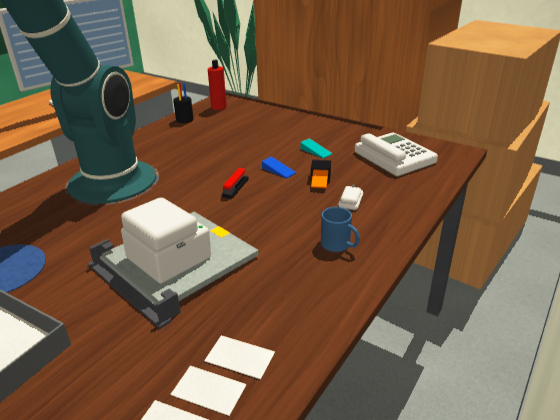

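View pics/top0.png

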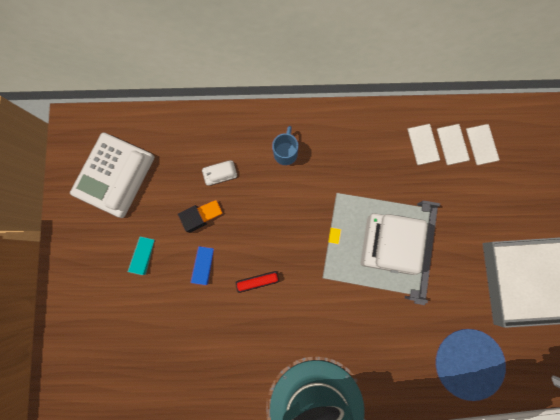

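The orange thing in the black box is at about (212,212) in the top view and (320,178) in the scene view. The lookalikes are teal at (141,256) and blue at (202,266). Only the orange one has the described colours. I'll confirm with an enlarged crop and measure it.

```bash
cat > h.py <<'E'
import numpy as np, cv2
from scipy.spatial.transform import Rotation as R
from rig import r, vision
def mask(p,lo,hi):
    h=cv2.cvtColor(p,cv2.COLOR_BGR2HSV); return cv2.inRange(h,np.array(lo),np.array(hi))
def ray(n,u,v,m=None):
    m=m or vision.camera_model(n)
    d=R.from_rotvec(m['attitude']).apply([(u-m['cx'])/m['fx'],(v-m['cy'])/m['fy'],1]); return np.array(m['position']),d
def onplane(n,u,v,z,m=None):
    o,d=ray(n,u,v,m); return o+d*(z-o[2])/d[2]
def proj(n,P,m=None):
    m=m or vision.camera_model(n)
    q=R.from_rotvec(m['attitude']).inv().apply(np.asarray(P)-m['position']); return np.array([m['cx']+m['fx']*q[0]/q[2],m['cy']+m['fy']*q[1]/q[2]])
def big(mk):
    c,_=cv2.findContours(mk,cv2.RETR_EXTERNAL,cv2.CHAIN_APPROX_NONE); return max(c,key=cv2.contourArea)
def cloud(n,p,d,m=None):
    m=m or vision.camera_model(n); v,u=np.mgrid[0:d.shape[0],0:d.shape[1]]
    q=np.stack([(u-m['cx'])/m['fx']*d,(v-m['cy'])/m['fy']*d,d],-1)
    return R.from_rotvec(m['attitude']).apply(q.reshape(-1,3)).reshape(q.shape)+m['position']
OR=((8,150,120),(17,255,255)); YE=((22,150,120),(32,255,255))
E
python3 - <<'E'
from h import *
p,d=vision.grab_frame("top")
c1=cv2.resize(p[180:300,110:310],None,fx=4,fy=4,interpolation=cv2.INTER_CUBIC); cv2.imwrite("pics/crop_t.png",c1)
P=cloud("top",p,d)
for nm,cl in (("or",OR),("ye",YE)):
    mk=mask(p,*cl); c=big(mk); rc=cv2.minAreaRect(c); b=cv2.boxPoints(rc); print(nm,rc,cv2.contourArea(c))
    m=np.zeros_like(mk); cv2.drawContours(m,[c],-1,255,-1); q=P[(m>0)&(d>0)]; print(np.median(q,0),np.percentile(q[:,2],[5,50,95]))
    for x in b: print(x,[onplane("top",*x,z)[:2].round(4) for z in (0.018,0.03)])
# holder black
g=p[180:250,170:215]; 
mk=np.zeros(p.shape[:2],np.uint8); mk[195:240,165:215]=(p[195:240,165:215].max(2)<45)*255
c=big(mk); rc=cv2.minAreaRect(c); print("holder",rc)
for x in cv2.boxPoints(rc): print(x,onplane("top",*x,0.048).round(4))
# board: edges from depth
print("boarddepth",[P[v,u].round(4) for u,v in ((335,210),(335,235),(335,270),(400,205),(400,285))])
E
```

```text
or ((301.0, 265.0), (516.0, 192.0), -0.0) 40977.5
[ 0.3586153   0.15263035 -0.00075611] [-0.00473886 -0.00075611  0.00358575]
[ 43. 361.] [array([0.1403, 0.8016]), array([0.1431, 0.7943])]
[ 43. 169.] [array([0.7194, 0.8429]), array([0.7163, 0.8351])]
[559. 169.] [array([ 0.6903, -0.7534]), array([ 0.6875, -0.7452])]
[559. 361.] [array([ 0.1298, -0.6931]), array([ 0.1327, -0.6854])]
ye ((334.0270690917969, 235.3378448486328), (10.357135772705078, 14.79590892791748), 9.462322235107422) 133.0
[ 0.49816379 -0.06275323  0.02385516] [0.00167321 0.02385516 0.0275007 ]
[327.70276 241.7838 ] [array([ 0.4786, -0.0438]), array([ 0.478 , -0.0427])]
[330.1352 227.1892] [array([ 0.5226, -0.0524]), array([ 0.5216, -0.0512])]
[340.35138 228.89189] [array([ 0.517 , -0.0831]), array([ 0.516 , -0.0816])]
[337.91895 243.4865 ] [array([ 0.4731, -0.0743]), array([ 0.4725, -0.0729])]
holder ((196.50003051757812, 227.00001525878906), (3.130495071411133, 20.57182502746582), 63.43495178222656)
[186.60004 230.20003] [0.5172 0.3767 0.048 ]
[205.00003 221.00002] [0.5439 0.3221 0.048 ]
[206.40002 223.8    ] [0.5355 0.3178 0.048 ]
[188.00003 233.00002] [0.5088 0.3723 0.048 ]
boarddepth [array([ 0.5744, -0.0684,  0.0214]), array([ 0.4981, -0.0653,  0.0273]), array([ 0.3944, -0.0627,  0.0221]), array([ 0.5851, -0.2622,  0.0321]), array([ 0.3489, -0.25  ,  0.0303])]
```

View pics/crop_t.png

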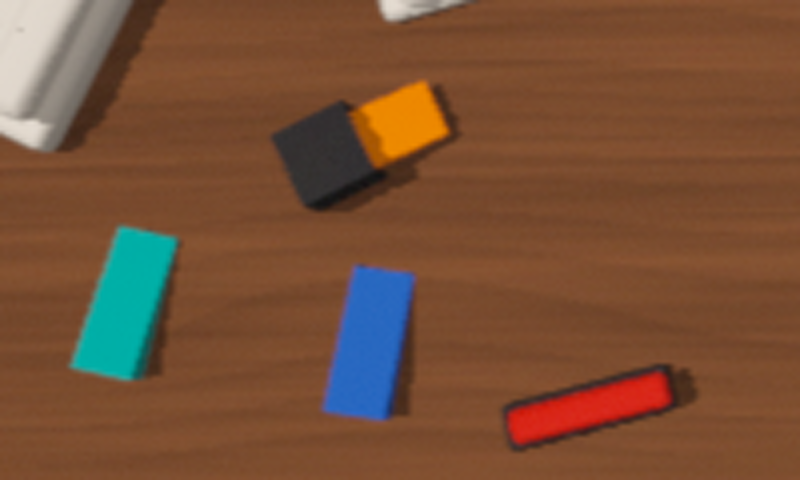

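The crop shows the orange wedge at (211,211), projecting from the black holder at (193,218). The teal and blue wedges lie loose, so orange is the one meant. My orange mask picked up the desk as well, so I'll tighten it.

```bash
sed -i 's/^OR=.*;/OR=((10,200,190),(19,255,255));/' h.py
python3 - <<'E'
from h import *
for n in ("top","scene"):
    p,d=vision.grab_frame(n); mk=mask(p,*OR); c=big(mk); rc=cv2.minAreaRect(c); print(n,rc,cv2.contourArea(c)); P=cloud(n,p,d)
    for x in cv2.boxPoints(rc): print(x,[onplane(n,*x,z).round(4)[:2] for z in (0.018,0.0255)])
    q=P[mk>0]; print(np.percentile(q,[5,50,95],axis=0).round(4))
    if n=="top":
        # black holder top
        k=np.zeros_like(mk); k[195:240,170:212]=((p[195:240,170:212].max(2)<70)&(p[195:240,170:212].max(2).astype(int)-p[195:240,170:212].min(2)<15))*255
        c=big(k); rc=cv2.minAreaRect(c); print("holder",rc)
        for x in cv2.boxPoints(rc): print(x,onplane(n,*x,0.048).round(4))
        # board fit: height in (0.015..0.045) gray
        hs=cv2.cvtColor(p,cv2.COLOR_BGR2HSV); k=((hs[...,1]<60)&(P[...,2]>0.012)&(P[...,2]<0.045)).astype(np.uint8)*255
        k[:, :315]=0;k[:,450:]=0;k[:180]=0;k[300:]=0
        k|=mask(p,*YE)*(k[0,0]==0); 
        k[:, :315]=0;k[:,450:]=0
        k=cv2.morphologyEx(k,cv2.MORPH_CLOSE,np.ones((9,9)))
        cv2.imwrite("pics/k.png",k)
        c=big(k)[:,0]; 
        # front edge points: leftmost per row
        L=[]
        for v in range(205,282):
            x=c[c[:,1]==v,0]
            if len(x): L.append(onplane(n,x.min()-0.5,v,0.024)[:2])
        L=np.array(L); vx,vy,x0,y0=cv2.fitLine(L.astype(np.float32),cv2.DIST_HUBER,0,1e-4,1e-4).ravel(); print("front edge dir",vx,vy,x0,y0)
        T=np.array([onplane(n,c[c[:,0]==u,1].min()-.5 and u,c[c[:,0]==u,1].min()-.5,0.03)[:2] for u in range(345,410)])
        B=np.array([onplane(n,u,c[c[:,0]==u,1].max()+.5,0.03)[:2] for u in range(340,405)])
        for Q in (T,B): print("side",cv2.fitLine(Q.astype(np.float32),cv2.DIST_HUBER,0,1e-4,1e-4).ravel())
        yy=cv2.moments(big(mask(p,*YE))); u,v=yy['m10']/yy['m00'],yy['m01']/yy['m00']; print("mark",u,v,onplane(n,u,v,0.0245))
    cv2.imwrite(f"pics/{n}1.png",cv2.resize(p[120:280,180:380] if n=="scene" else p[180:300,310:450],None,fx=4,fy=4,interpolation=cv2.INTER_CUBIC))
E
```

```text
top ((210.56185913085938, 209.63917541503906), (14.824053764343262, 17.15934944152832), 66.03751373291016) 221.5
[199.71133 206.35052] [array([0.5927, 0.3455]), array([0.5916, 0.3438])]
[215.39175 199.38144] [array([0.6137, 0.2974]), array([0.6124, 0.2959])]
[221.41238 212.92783] [array([0.5713, 0.2784]), array([0.5703, 0.2771])]
[205.73196 219.89691] [array([0.5506, 0.3264]), array([0.5497, 0.3248])]
[[0.5597 0.2883 0.0154]
 [0.5825 0.3101 0.0223]
 [0.6045 0.3335 0.0277]]
holder ((191.4000244140625, 218.8000030517578), (21.466251373291016, 20.57182502746582), 63.43495178222656)
[177.40002 213.8    ] [0.5668 0.4054 0.048 ]
[195.80002 204.59999] [0.5938 0.3505 0.048 ]
[205.40002 223.8    ] [0.5355 0.3208 0.048 ]
[187.00003 233.00002] [0.5089 0.3753 0.048 ]
front edge dir 0.9827187 -0.18510534 0.46421087 -0.04293184
side [ 0.18258199  0.98319066  0.6072749  -0.17707439]
side [ 0.19065483  0.98165715  0.34521794 -0.16826552]
mark 334.02272727272725 235.2979797979798 [ 0.4974662  -0.06269298  0.0245    ]
scene ((319.00347900390625, 180.95863342285156), (15.280369758605957, 11.211139678955078), 4.763641834259033) 144.0
[310.92416 185.91037] [array([0.5694, 0.2798]), array([0.576 , 0.2684])]
[311.8552  174.73795] [array([0.5357, 0.3427]), array([0.5426, 0.3307])]
[327.0828 176.0069] [array([0.5806, 0.3604]), array([0.5871, 0.3482])]
[326.15176 187.17932] [array([0.6124, 0.2972]), array([0.6186, 0.2856])]
[[0.56   0.2842 0.0199]
 [0.5824 0.3068 0.0261]
 [0.6037 0.3315 0.0322]]
```

View pics/top1.png

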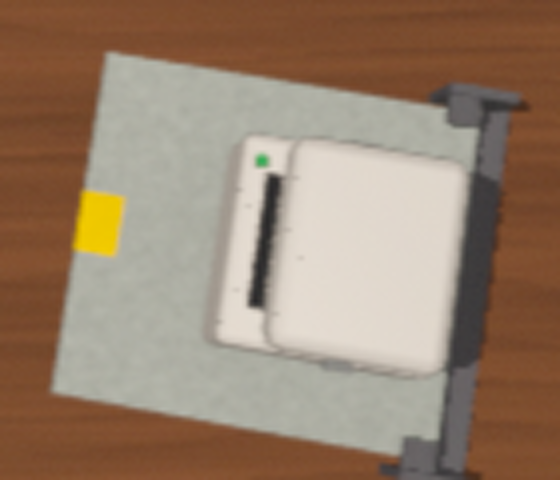

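View pics/scene1.png

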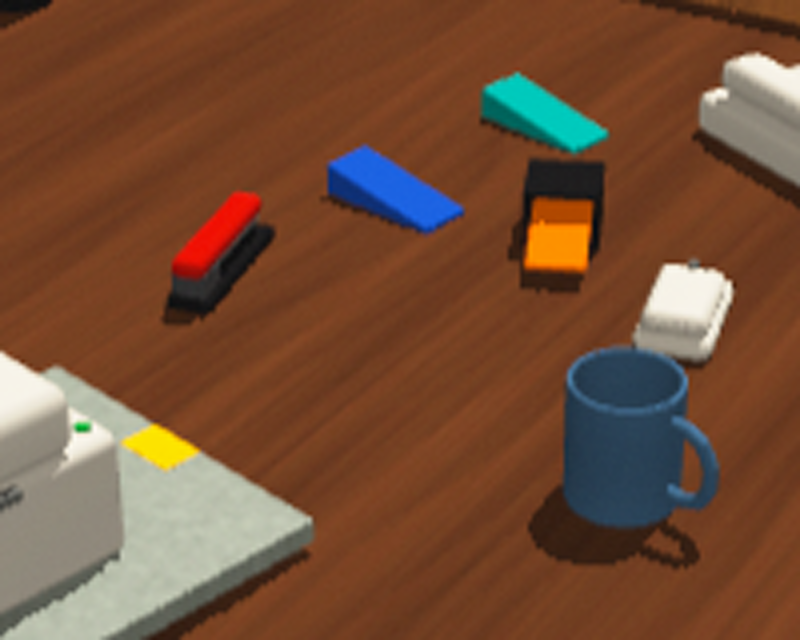

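View pics/k.png

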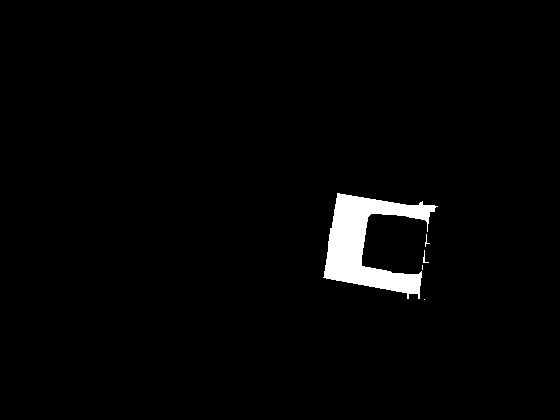

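```bash
cat >> h.py <<'E'
def go(x,y,z,yaw):
    s=r.state(); Rm=R.from_rotvec(s['ee_rot']); q=Rm.inv().apply(np.array([x,y,z])-s['tcp_pos']); X=Rm.apply([1,0,0]); cur=np.degrees(np.arctan2(X[1],X[0]))
    t=(cur-yaw+180)%360-180
    print("t %.2f tcp"%s['t'],s['tcp_pos'].round(4),"yaw %.2f"%cur,"zaxis",Rm.apply([0,0,1]).round(3),"-> d",q.round(4),"roll %.4f"%np.radians(t), "F",s['contact_force'].round(1),"w %.4f"%s['gripper_width'])
E
python3 - <<'E'
from h import *
p,d=vision.grab_frame("top"); P=cloud("top",p,d)
for nm,(a,b,c,e) in dict(mouse=(160,188,198,240),mug=(125,170,268,305),stapler=(268,296,232,282)).items():
    q=P[a:b,c:e].reshape(-1,3); q=q[q[:,2]>0.015]; print(nm,np.percentile(q,[3,97],axis=0).round(3).tolist())
w=np.array([np.cos(np.radians(-65.5)),np.sin(np.radians(-65.5))]); wy=np.array([-w[1],w[0]])
q=P[160:188,198:240].reshape(-1,3); q=q[q[:,2]>0.015][:,:2]-[.592,.2865]; print("mouse in wedge frame (tip origin)",np.percentile(q@w,[3,97]),np.percentile(q@wy,[3,97]))
g=np.array([.592,.2865])-.038*w; print("grasp",g)
go(*g,.22,114.5)
E
```

```text
mouse [[0.671, 0.241, 0.016], [0.727, 0.328, 0.038]]
mug [[0.723, 0.045, 0.019], [0.819, 0.113, 0.089]]
stapler [[0.343, 0.112, 0.035], [0.385, 0.221, 0.047]]
mouse in wedge frame (tip origin) [0.00240763 0.09010585] [0.07009606 0.12202954]
grasp [0.57624166 0.32107853]
t 0.30 tcp [ 0.1448 -0.6079  0.1839] yaw 13.40 zaxis [-0.  0. -1.] -> d [ 0.6349 -0.8037 -0.0357] roll -1.7646 F [ 0.2  0.4 -0.3] w 0.0939
```

```bash
python3 -m jog '[{"dx":0,"dy":0,"dz":-0.04,"roll":0},{"dx":0.19,"dy":-0.24,"dz":-0.04,"roll":-0.75},{"dx":0.19,"dy":-0.24,"dz":-0.04,"roll":-0.75},{"dx":0.19,"dy":-0.24,"dz":-0.04,"roll":-0.75},{"dx":0.19,"dy":-0.24,"dz":-0.04,"roll":-0.75}]' 0; python3 -c "
from h import *
go(.5762,.3211,.20,114.5)"
```

```text
t: 0.92
tcp_pos: [0.2509, -0.3795, 0.2242]
ee_rot: [2.764, 1.492, -0.0]
contact_force: [1.3, -0.7, 0.3]
gripper_width: 0.0936
t 0.93 tcp [ 0.2509 -0.3795  0.2242] yaw 56.72 zaxis [-0. -0. -1.] -> d [ 0.7642 -0.1125  0.0239] roll -1.0085 F [ 1.3 -0.7  0.3] w 0.0936
```

```bash
python3 -m jog '[{"dx":0.3,"dy":-0.045,"dz":0,"roll":-0.6},{"dx":0.3,"dy":-0.045,"dz":0,"roll":-0.6},{"dx":0.3,"dy":-0.045,"dz":0,"roll":-0.6},{"dx":0.3,"dy":-0.045,"dz":0,"roll":-0.6},{"dx":0.3,"dy":-0.045,"dz":0,"roll":-0.6}]' 0; python3 -c "
from h import *
go(.5762,.3211,.20,114.5)"
```

```text
t: 1.55
tcp_pos: [0.3796, -0.1045, 0.2245]
ee_rot: [2.205, 2.237, -0.0]
contact_force: [0.8, -0.6, 0.2]
gripper_width: 0.0941
t 1.55 tcp [ 0.3796 -0.1045  0.2245] yaw 90.82 zaxis [ 0.001 -0.001 -1.   ] -> d [0.4228 0.2027 0.0243] roll -0.4132 F [ 0.8 -0.6  0.2] w 0.0941
```

```bash
python3 -m jog '[{"dx":0.29,"dy":0.139,"dz":0,"roll":-0.4},{"dx":0.29,"dy":0.139,"dz":0,"roll":-0.4},{"dx":0.29,"dy":0.139,"dz":0,"roll":-0.4},{"dx":0.29,"dy":0.139,"dz":0,"roll":-0.4},{"dx":0.29,"dy":0.139,"dz":0,"roll":-0.4}]' 0
python3 - <<'E'
from h import *
go(.5762,.3211,.20,114.5)
m=vision.camera_model("wrist"); p,d=vision.grab_frame("wrist"); cv2.imwrite("pics/w1.png",p); print(m)
E
```

```text
t: 2.17
tcp_pos: [0.5113, 0.1785, 0.2242]
ee_rot: [1.72, 2.628, 0.0]
contact_force: [0.9, -1.8, 1.4]
gripper_width: 0.0938
t 2.17 tcp [0.5113 0.1785 0.2242] yaw 113.59 zaxis [ 0. -0. -1.] -> d [0.1048 0.1166 0.0242] roll -0.0158 F [ 0.9 -1.8  1.4] w 0.0938
{'fx': 323.8852620549563, 'fy': 323.8852620549563, 'cx': 282.20705774482934, 'cy': 208.88742301017362, 'position': array([0.48408513, 0.24034925, 0.42351153]), 'attitude': array([2.84787134, 0.59638017, 0.07220546])}
```

View pics/w1.png

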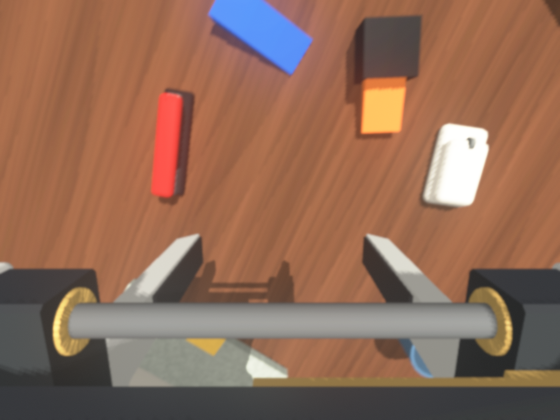

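The wrist view shows the wedge at (382,105), with its thin end at row 132 and the holder above it. I'll refine its pose from here.

Run:
```python
from h import *
m=vision.camera_model("wrist"); p,d=vision.grab_frame("wrist")
mk=mask(p,*OR); mk[160:]=0; c=big(mk); rc=cv2.minAreaRect(c); print(rc,cv2.contourArea(c))
ap=cv2.approxPolyDP(c,4,True)[:,0]; print(ap.tolist())
q=c[:,0]
L=[];Rr=[]
for v in range(92,126):
    x=q[q[:,1]==v,0]; z=lambda vv:.018+ (130-vv)/52*.0116
    L.append(onplane("wrist",x.min()-.5,v,z(v),m)); Rr.append(onplane("wrist",x.max()+.5,v,z(v),m))
for A in (L,Rr):
    f=cv2.fitLine(np.array(A)[:,:2].astype(np.float32),cv2.DIST_HUBER,0,1e-4,1e-4).ravel(); print(f,np.degrees(np.arctan2(f[1],f[0])))
L=np.array(L);Rr=np.array(Rr); print("width",np.linalg.norm((L-Rr)[:,:2],axis=1).mean(), "center",((L+Rr)/2)[[0,-1]])
for u in (368,382,396):
    v=q[q[:,0]==u,1].max()+.5; print("tip",onplane("wrist",u,v,.016,m))
go(.5762,.3211,.20,114.5)
```

```text
Traceback (most recent call last):
  File "h.py", line 15, in big
    c,_=cv2.findContours(mk,cv2.RETR_EXTERNAL,cv2.CHAIN_APPROX_NONE); return max(c,key=cv2.contourArea)
                                                                             ~~~^^^^^^^^^^^^^^^^^^^^^^^
ValueError: max() iterable argument is empty
```

Run:
```python
from h import *
m=vision.camera_model("wrist"); p,d=vision.grab_frame("wrist")
h=cv2.cvtColor(p,cv2.COLOR_BGR2HSV); print(h[105,382],h[85,382],h[150,382])
mk=mask(p,(8,165,190),(20,255,255)); mk[160:]=0; c=big(mk); rc=cv2.minAreaRect(c); print(rc,cv2.contourArea(c))
ap=cv2.approxPolyDP(c,4,True)[:,0]; print(ap.tolist())
q=c[:,0]
L=[];Rr=[]
for v in range(92,126):
    x=q[q[:,1]==v,0]; z=lambda vv:.018+ (130-vv)/52*.0116
    L.append(onplane("wrist",x.min()-.5,v,z(v),m)); Rr.append(onplane("wrist",x.max()+.5,v,z(v),m))
for A in (L,Rr):
    f=cv2.fitLine(np.array(A)[:,:2].astype(np.float32),cv2.DIST_HUBER,0,1e-4,1e-4).ravel(); print(f,np.degrees(np.arctan2(f[1],f[0])))
L=np.array(L);Rr=np.array(Rr); print("width",np.linalg.norm((L-Rr)[:,:2],axis=1).mean(), "center",((L+Rr)/2)[[0,-1]])
for u in (368,382,396):
    v=q[q[:,0]==u,1].max()+.5; print("tip",onplane("wrist",u,v,.016,m))
go(.5762,.3211,.20,114.5)
```

```text
[ 19 155 255] [ 10 167 173] [ 10 143 170]
((380.9396667480469, 112.02586364746094), (42.16241455078125, 56.31442642211914), 3.3664608001708984) 502.0
[[401, 85], [363, 88], [360, 139], [394, 138], [360, 137], [364, 97], [401, 95], [400, 119]]
[ 0.44162184 -0.8972013   0.5587053   0.3028494 ] -63.79259
[0.64748776 0.76207584 0.5930582  0.3227469 ] 49.64754
width 0.04075459382034631 center [[0.5706738  0.33318489 0.02647692]
 [0.56644411 0.29084821 0.01911538]]
tip [0.5834402  0.27960751 0.016     ]
tip [0.59916286 0.28664461 0.016     ]
tip [0.59010954 0.3388691  0.016     ]
t 2.33 tcp [0.5102 0.1802 0.2235] yaw 113.94 zaxis [-0.002  0.002 -1.   ] -> d [0.1019 0.1175 0.0237] roll -0.0098 F [-0.1 -0.4  0. ] w 0.0939
```

Run:
```python
from h import *
m=vision.camera_model("wrist"); p,d=vision.grab_frame("wrist")
mk=mask(p,(10,120,215),(25,255,255)); mk[180:]=0; c=big(mk); rc=cv2.minAreaRect(c); print(rc,cv2.contourArea(c))
print(cv2.approxPolyDP(c,4,True)[:,0].tolist())
q=c[:,0]
L=[];Rr=[]
for v in range(94,124):
    x=q[q[:,1]==v,0]; z=.018+ (130-v)/52*.0116
    L.append(onplane("wrist",x.min()-.5,v,z,m)); Rr.append(onplane("wrist",x.max()+.5,v,z,m))
for A in (L,Rr):
    f=cv2.fitLine(np.array(A)[:,:2].astype(np.float32),cv2.DIST_HUBER,0,1e-4,1e-4).ravel(); print(f,np.degrees(np.arctan2(f[1],f[0])))
L=np.array(L);Rr=np.array(Rr); print("width",np.linalg.norm((L-Rr)[:,:2],axis=1).mean(), "center",((L+Rr)/2)[[0,-1]])
for u in (368,382,396):
    v=q[q[:,0]==u,1].max()+.5; print("tip",v,onplane("wrist",u,v,.016,m))
```

```text
((382.5, 109.5), (53.0, 43.0), 90.0) 2073.5
[[403, 83], [366, 85], [362, 136], [400, 134]]
[ 0.45043355 -0.8928099   0.55861396  0.3038285 ] -63.228493
[ 0.4427163  -0.89666176  0.6015996   0.32650554] -63.722675
width 0.04869602301423003 center [[0.57358462 0.32873633 0.02603077]
 [0.58798074 0.29966467 0.01956154]]
tip 136.5 [0.58133277 0.27927753 0.016     ]
tip 136.5 [0.59701909 0.28626358 0.016     ]
tip 136.5 [0.61270536 0.2932496  0.016     ]
```

```bash
python3 -c "
from h import *
go(.5773,.3197,.08,116)"
```

```text
t 2.38 tcp [0.5101 0.1781 0.2236] yaw 113.80 zaxis [-0.001  0.001 -1.   ] -> d [0.1023 0.1188 0.1436] roll -0.0384 F [ 1.4 -0.2  0.6] w 0.0941
```

```bash
python3 -m jog '[{"dx":0.102,"dy":0.119,"dz":0.1,"roll":-0.038},{"dx":0.102,"dy":0.119,"dz":0.1,"roll":-0.038},{"dx":0.102,"dy":0.119,"dz":0.144,"roll":-0.038},{"dx":0.102,"dy":0.119,"dz":0.144,"roll":-0.038},{"dx":0.102,"dy":0.119,"dz":0.144,"roll":-0.038}]' 0.2
python3 - <<'E'
from h import *
go(.5773,.3197,.016,116)
p,d=vision.grab_frame("wrist"); cv2.imwrite("pics/w2.png",p)
E
```

```text
t: 3.0
tcp_pos: [0.5779, 0.3169, 0.0786]
ee_rot: [-1.668, -2.66, 0.004]
contact_force: [0.3, 1.1, 0.6]
gripper_width: 0.0754
t 3.00 tcp [0.5779 0.3169 0.0786] yaw 115.83 zaxis [-0.003 -0.001 -1.   ] -> d [0.0027 0.0009 0.0626] roll -0.0030 F [0.3 1.1 0.6] w 0.0754
```

View pics/w2.png

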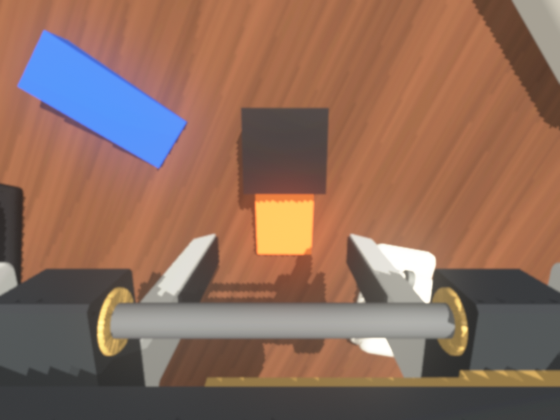

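The wrist view shows the wedge (285,225) centred between the fingers (217 and 347), with the yaw aligned. I'll descend and grip.

```bash
python3 -m jog '[{"dx":0.003,"dy":0.001,"dz":0.03,"roll":0},{"dx":0.003,"dy":0.001,"dz":0.062,"roll":0},{"dx":0.003,"dy":0.001,"dz":0.062,"roll":0},{"dx":0.003,"dy":0.001,"dz":0.062,"roll":0}]' 0.2; python3 -m jog '[{"dz":0},{"dz":0},{"dz":0},{"dz":0},{"dz":0}]' 1 35;  python3 - <<'E'
from h import *
go(.5773,.3197,.016,116)
E
```

```text
t: 3.55
tcp_pos: [0.5792, 0.3209, 0.0206]
ee_rot: [1.669, 2.66, 0.003]
contact_force: [0.5, -0.2, 0.6]
gripper_width: 0.0751
t 3.55 tcp [0.5792 0.3209 0.0206] yaw 115.78 zaxis [ 0.002  0.001 -1.   ] -> d [-0.0003 -0.0022  0.0046] roll -0.0038 F [ 0.5 -0.2  0.6] w 0.0751invalid input
```

```bash
python3 -m jog '[{"dx":0,"dy":-0.002,"dz":0.004,"roll":0},{"dx":0,"dy":-0.002,"dz":0.004,"roll":0},{"dx":0,"dy":-0.002,"dz":0.004,"roll":0}]' 0.2; python3 -c "
from h import *
go(.5773,.3197,.016,116)"
```

```text
t: 3.92
tcp_pos: [0.5764, 0.3204, 0.0145]
ee_rot: [1.668, 2.662, 0.001]
contact_force: [-0.3, 0.0, -1.0]
gripper_width: 0.0751
t 3.92 tcp [0.5764 0.3204 0.0145] yaw 115.84 zaxis [ 0.  0. -1.] -> d [-0.0011  0.0005 -0.0015] roll -0.0028 F [-0.3  0.  -1. ] w 0.0751
```

```bash
python3 -m jog '[{"dx":0,"dy":0,"dz":-0.002,"roll":0},{"dx":0,"dy":0,"dz":-0.002,"roll":0},{"dx":0,"dy":0,"dz":-0.002,"roll":0},{"dx":0,"dy":0,"dz":-0.002,"roll":0},{"dx":0,"dy":0,"dz":-0.002,"roll":0}]' 1.0 35; python3 -c "
from h import *
go(.5773,.3197,.016,116)"
```

```text
t: 4.55
tcp_pos: [0.5762, 0.3203, 0.0162]
ee_rot: [-1.669, -2.662, 0.0]
contact_force: [-1.2, -0.3, 0.4]
gripper_width: 0.0283
t 4.55 tcp [0.5762 0.3203 0.0162] yaw 115.84 zaxis [-0.  0. -1.] -> d [-0.001   0.0007  0.0002] roll -0.0028 F [-1.2 -0.3  0.4] w 0.0283
```

The opening is 28 mm, narrower than the 46 mm wedge, so something is wrong. I'll look.

Run:
```python
from h import *
p,d=vision.grab_frame("wrist"); cv2.imwrite("pics/w3.png",p)
p,d=vision.grab_frame("scene"); cv2.imwrite("pics/s3.png",cv2.resize(p[80:260,220:460],None,fx=3,fy=3,interpolation=cv2.INTER_CUBIC)); print(r.state()['gripper_width'])
```

```text
0.020495023167924488
```

View pics/w3.png

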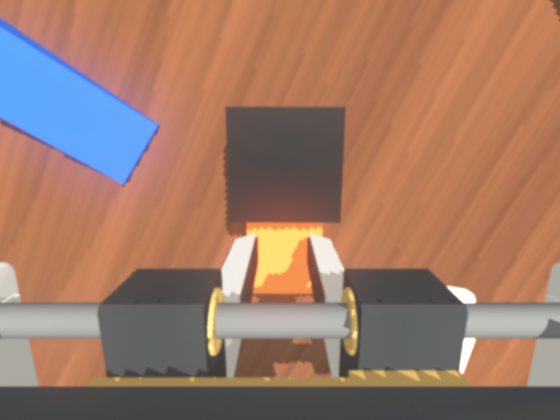

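View pics/s3.png

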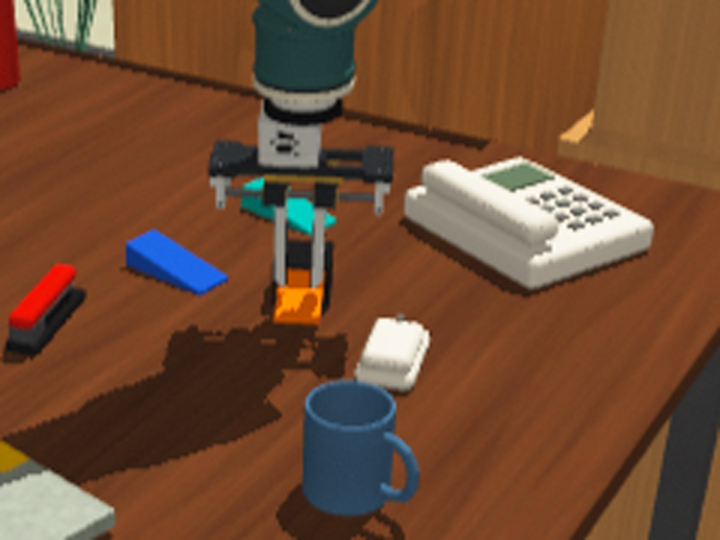

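Run:
```python
from h import *
m=vision.camera_model("wrist");p,d=vision.grab_frame("wrist"); cv2.imwrite("pics/w4.png",cv2.resize(p[180:330,190:390],None,fx=4,fy=4,interpolation=cv2.INTER_CUBIC)); 
P=cloud("wrist",p,d,m)
for v in (240,250,260):
  print(v,[(u,P[v,u].round(3).tolist()) for u in range(225,350,8)])
s=r.state();print(s['gripper_width'],s['contact_force'],s['tcp_pos'])
```

```text
240 [(225, [0.543, 0.296, -0.001]), (233, [0.548, 0.299, -0.001]), (241, [0.553, 0.302, -0.001]), (249, [0.556, 0.321, 0.048]), (257, [0.56, 0.323, 0.047]), (265, [0.566, 0.317, 0.024]), (273, [0.57, 0.319, 0.024]), (281, [0.575, 0.322, 0.025]), (289, [0.579, 0.324, 0.024]), (297, [0.584, 0.326, 0.025]), (305, [0.583, 0.335, 0.048]), (313, [0.587, 0.337, 0.048]), (321, [0.591, 0.338, 0.048]), (329, [0.609, 0.328, -0.001]), (337, [0.614, 0.331, -0.002]), (345, [0.619, 0.333, -0.001])]
250 [(225, [0.546, 0.29, -0.001]), (233, [0.551, 0.292, -0.001]), (241, [0.554, 0.32, 0.063]), (249, [0.557, 0.322, 0.063]), (257, [0.561, 0.324, 0.063]), (265, [0.569, 0.31, 0.022]), (273, [0.573, 0.313, 0.023]), (281, [0.578, 0.316, 0.024]), (289, [0.582, 0.318, 0.024]), (297, [0.587, 0.319, 0.022]), (305, [0.583, 0.333, 0.061]), (313, [0.586, 0.336, 0.063]), (321, [0.589, 0.338, 0.063]), (329, [0.612, 0.322, -0.001]), (337, [0.617, 0.325, -0.0]), (345, [0.623, 0.327, -0.001])]
260 [(225, [0.549, 0.282, -0.002]), (233, [0.554, 0.285, -0.001]), (241, [0.555, 0.321, 0.076]), (249, [0.558, 0.322, 0.076]), (257, [0.562, 0.324, 0.075]), (265, [0.57, 0.31, 0.038]), (273, [0.577, 0.306, 0.022]), (281, [0.581, 0.309, 0.022]), (289, [0.586, 0.311, 0.021]), (297, [0.591, 0.313, 0.021]), (305, [0.583, 0.332, 0.072]), (313, [0.585, 0.336, 0.076]), (321, [0.588, 0.337, 0.076]), (329, [0.592, 0.338, 0.076]), (337, [0.621, 0.318, -0.001]), (345, [0.626, 0.32, -0.001])]
0.016412073208978164 [ 0.56523513  0.08737924 -0.11714316] [0.57622633 0.32035663 0.0161248 ]
```

View pics/w4.png

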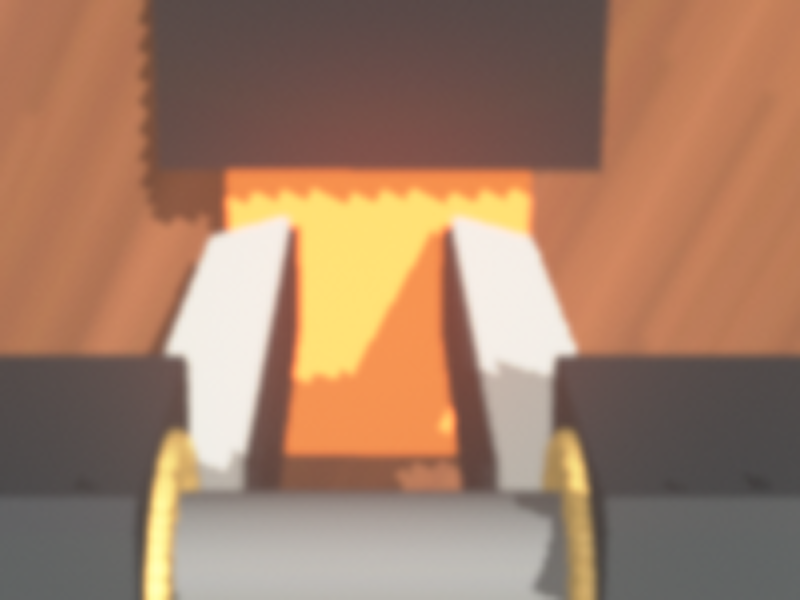

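Run:
```python
from h import *
m=vision.camera_model("wrist"); s=r.state(); Rm=R.from_rotvec(s['ee_rot']); print(m['position'],s['tcp_pos'])
for b in (0,.0188,.03,.04): print(b,[proj("wrist",s['tcp_pos']+Rm.apply([dx,0,-b]),m).round(1).tolist() for dx in (-.008,0,.008)])
p,d=vision.grab_frame("wrist");P=cloud("wrist",p,d,m)
for v in range(228,246,2): print(v,P[v,249].round(3),P[v,255].round(3),P[v,309].round(3), P[v,316].round(3))
print(r.state()['gripper_width'],r.state()['contact_force'])
```

```text
[0.54673201 0.38111597 0.21548277] [0.57622633 0.32035663 0.0161248 ]
0 [[282.0, 250.0], [282.0, 238.3], [282.0, 226.5]]
0.0188 [[282.0, 261.2], [282.0, 248.6], [282.0, 235.7]]
0.03 [[282.0, 269.0], [282.0, 255.7], [282.0, 242.1]]
0.04 [[282.0, 276.8], [282.0, 262.8], [282.0, 248.5]]
228 [0.554 0.321 0.026] [0.557 0.322 0.026] [0.587 0.337 0.026] [0.59  0.338 0.026]
230 [0.554 0.319 0.025] [0.558 0.321 0.027] [0.587 0.336 0.027] [0.591 0.337 0.026]
232 [0.555 0.318 0.025] [0.558 0.32  0.026] [0.588 0.334 0.025] [0.592 0.336 0.026]
234 [0.555 0.317 0.025] [0.559 0.318 0.025] [0.588 0.333 0.026] [0.593 0.335 0.025]
236 [0.556 0.316 0.027] [0.558 0.322 0.041] [0.586 0.336 0.042] [0.593 0.334 0.025]
238 [0.555 0.321 0.045] [0.558 0.323 0.045] [0.586 0.336 0.044] [0.589 0.337 0.044]
240 [0.556 0.321 0.048] [0.559 0.323 0.048] [0.585 0.336 0.049] [0.589 0.337 0.048]
242 [0.556 0.322 0.051] [0.559 0.323 0.051] [0.585 0.335 0.051] [0.588 0.337 0.051]
244 [0.556 0.322 0.054] [0.559 0.323 0.054] [0.585 0.336 0.055] [0.588 0.337 0.054]
0.012775630545840183 [ 0.50390511 -0.25814454  0.01629236]
```

Run:
```python
from h import *
s=r.state()
for z in (0,.0188,.024,.03): print(z,[proj("scene",s['tcp_pos']+[0,0,z]+np.array([.436,-.9,0])*k).round(1).tolist() for k in (0,.008)])
p,d=vision.grab_frame("scene"); cv2.imwrite("pics/s4.png",cv2.resize(p[140:200,280:360],None,fx=10,fy=10,interpolation=cv2.INTER_CUBIC)); print(r.state()['gripper_width'])
P=cloud("scene",p,d)
for v in range(166,182): print(v,[P[v,u].round(3).tolist() for u in (313,316,325,328)])
```

```text
0 [[319.5, 181.5], [319.3, 182.7]]
0.0188 [[319.7, 176.1], [319.5, 177.4]]
0.024 [[319.7, 174.6], [319.5, 175.9]]
0.03 [[319.7, 172.9], [319.6, 174.1]]
0.008553822801287934
166 [[0.562, 0.303, 0.074], [0.571, 0.305, 0.075], [0.594, 0.32, 0.075], [0.581, 0.363, 0.052]]
167 [[0.561, 0.305, 0.069], [0.569, 0.309, 0.069], [0.592, 0.324, 0.069], [0.585, 0.357, 0.052]]
168 [[0.559, 0.308, 0.064], [0.567, 0.312, 0.064], [0.591, 0.326, 0.064], [0.585, 0.356, 0.05]]
169 [[0.558, 0.311, 0.059], [0.57, 0.307, 0.064], [0.593, 0.323, 0.063], [0.589, 0.348, 0.051]]
170 [[0.56, 0.306, 0.058], [0.572, 0.305, 0.062], [0.595, 0.318, 0.062], [0.563, 0.398, 0.017]]
171 [[0.563, 0.302, 0.057], [0.568, 0.312, 0.054], [0.594, 0.321, 0.057], [0.567, 0.391, 0.018]]
172 [[0.56, 0.307, 0.051], [0.571, 0.306, 0.054], [0.595, 0.319, 0.055], [0.57, 0.385, 0.018]]
173 [[0.549, 0.327, 0.035], [0.569, 0.311, 0.048], [0.58, 0.348, 0.034], [0.573, 0.379, 0.018]]
174 [[0.551, 0.323, 0.034], [0.57, 0.309, 0.046], [0.582, 0.345, 0.033], [0.577, 0.372, 0.019]]
175 [[0.553, 0.319, 0.033], [0.567, 0.314, 0.039], [0.585, 0.338, 0.033], [0.579, 0.37, 0.017]]
176 [[0.553, 0.32, 0.029], [0.562, 0.323, 0.03], [0.587, 0.335, 0.032], [0.583, 0.362, 0.018]]
177 [[0.559, 0.31, 0.031], [0.566, 0.316, 0.031], [0.59, 0.329, 0.032], [0.586, 0.356, 0.018]]
178 [[0.557, 0.312, 0.027], [0.567, 0.314, 0.029], [0.593, 0.324, 0.031], [0.589, 0.352, 0.017]]
179 [[0.563, 0.304, 0.029], [0.571, 0.308, 0.029], [0.594, 0.322, 0.029], [0.589, 0.351, 0.014]]
180 [[0.564, 0.302, 0.026], [0.573, 0.304, 0.028], [0.596, 0.318, 0.028], [0.59, 0.349, 0.012]]
181 [[0.565, 0.299, 0.025], [0.575, 0.301, 0.026], [0.599, 0.313, 0.028], [0.592, 0.347, 0.01]]
```

View pics/s4.png

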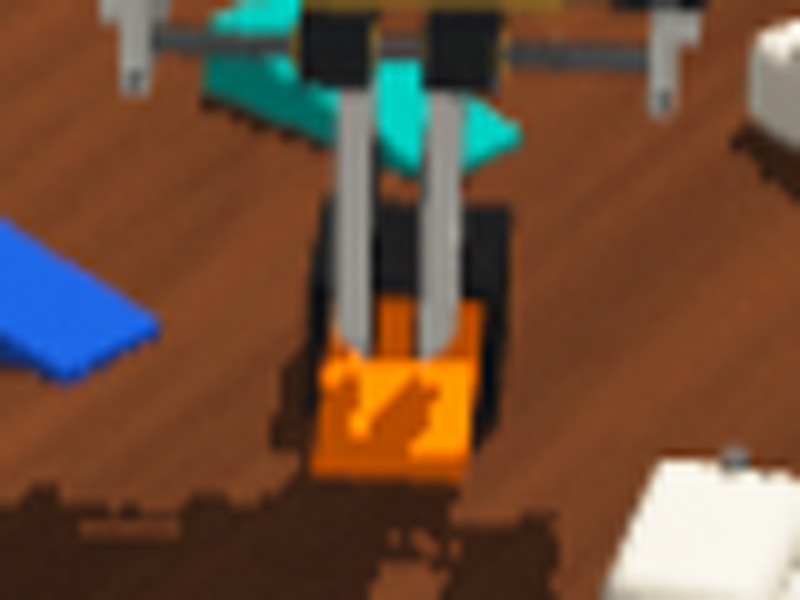

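Both cameras show the fingers closed above the wedge. Their ends are about 21–23 mm higher than the reported TCP: row 235 in the wrist view and row 175 in the scene view both put them at z≈0.04. From here I'll use finger end ≈ TCP + 0.021 and watch the force as I go lower. Next I open and descend.

```bash
python3 -m jog '[{"dx":0,"dy":0,"dz":-0.005,"roll":0},{"dx":0,"dy":0,"dz":-0.005,"roll":0},{"dx":0,"dy":0,"dz":-0.005,"roll":0},{"dx":0,"dy":0,"dz":-0.005,"roll":0},{"dx":0,"dy":0,"dz":-0.005,"roll":0}]' 0.2 35; python3 -m jog '[{"dx":0,"dy":0,"dz":0,"roll":0},{"dx":0,"dy":0,"dz":0,"roll":0},{"dx":0,"dy":0,"dz":0,"roll":0}]' 0.2 35
```

```text
t: 5.42
tcp_pos: [0.5762, 0.3204, 0.0211]
ee_rot: [-1.668, -2.662, -0.0]
contact_force: [-0.2, 0.0, -0.2]
gripper_width: 0.055
t: 5.8
tcp_pos: [0.5763, 0.3204, 0.0212]
ee_rot: [-1.668, -2.662, -0.0]
contact_force: [-0.5, 0.1, 0.2]
gripper_width: 0.0748
```

```bash
python3 -m jog '[{"dx":0,"dy":0,"dz":0.01,"roll":0},{"dx":0,"dy":0,"dz":0.018,"roll":0},{"dx":0,"dy":0,"dz":0.024,"roll":0},{"dx":0,"dy":0,"dz":0.024,"roll":0}]' 0.2 35;python3 -m jog '[{"dx":0,"dy":0,"dz":0,"roll":0},{"dx":0,"dy":0,"dz":0,"roll":0},{"dx":0,"dy":0,"dz":0,"roll":0},{"dx":0,"dy":0,"dz":0,"roll":0},{"dx":0,"dy":0,"dz":0,"roll":0}]' 1.0 35
python3 - <<'E'
from h import *
p,d=vision.grab_frame("scene"); cv2.imwrite("pics/s5.png",cv2.resize(p[140:200,280:360],None,fx=10,fy=10,interpolation=cv2.INTER_CUBIC)); print(r.state()['gripper_width'])
E
```

```text
t: 6.3
tcp_pos: [0.5759, 0.3202, -0.0035]
ee_rot: [-1.668, -2.661, 0.001]
contact_force: [-1.1, -0.3, 0.5]
gripper_width: 0.0753
t: 6.92
tcp_pos: [0.5764, 0.3204, -0.0027]
ee_rot: [1.669, 2.662, 0.0]
contact_force: [1.6, -1.0, 1.7]
gripper_width: 0.0452
0.045370583978845073
```

View pics/s5.png

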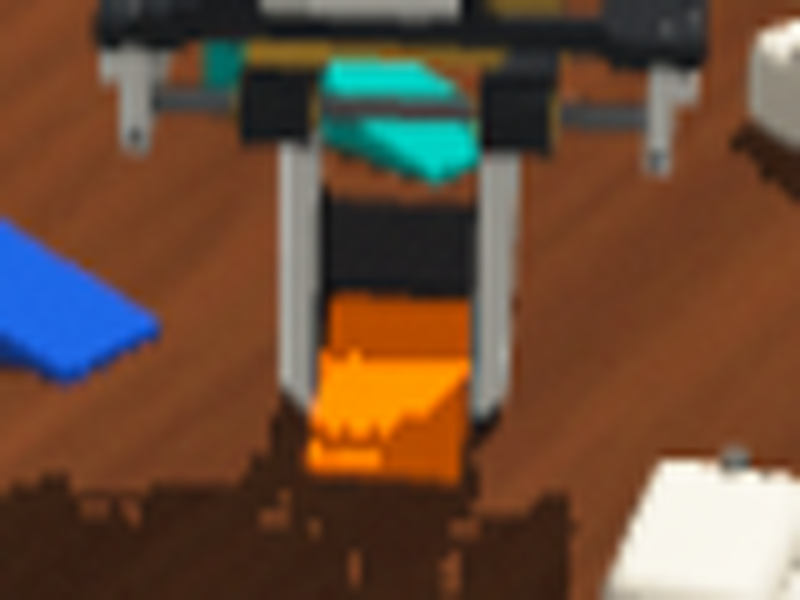

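The fingers now grip the wedge's sides at 45 mm. Pulling it out along tool −x.

```bash
python3 -m jog '[{"dx":0,"dy":0,"dz":-0.0015,"roll":0},{"dx":-0.01,"dy":0,"dz":-0.0015,"roll":0},{"dx":-0.02,"dy":0,"dz":-0.0015,"roll":0},{"dx":-0.03,"dy":0,"dz":-0.0015,"roll":0},{"dx":-0.04,"dy":0,"dz":-0.0015,"roll":0}]'; python3 -m jog '[{"dx":-0.01,"dy":0,"dz":0,"roll":0},{"dx":-0.02,"dy":0,"dz":0,"roll":0},{"dx":-0.03,"dy":0,"dz":0,"roll":0},{"dx":-0.04,"dy":0,"dz":0,"roll":0},{"dx":-0.04,"dy":0,"dz":0,"roll":0}]'
python3 - <<'E'
from h import *
go(.52,.04,.06,79.3)
p,d=vision.grab_frame("scene"); cv2.imwrite("pics/s6.png",cv2.resize(p[120:220,260:400],None,fx=5.7,fy=5.7,interpolation=cv2.INTER_CUBIC))
E
```

```text
t: 7.6
tcp_pos: [0.5941, 0.2834, -0.0014]
ee_rot: [1.669, 2.661, -0.0]
contact_force: [0.7, 0.0, -0.6]
gripper_width: 0.0451
t: 8.22
tcp_pos: [0.6116, 0.2474, -0.0014]
ee_rot: [1.67, 2.661, -0.0]
contact_force: [0.6, 0.8, -1.6]
gripper_width: 0.0453
t 8.22 tcp [ 0.6116  0.2474 -0.0014] yaw 115.77 zaxis [ 0. -0. -1.] -> d [-0.1469 -0.1727 -0.0614] roll 0.6366 F [ 0.6  0.8 -1.6] w 0.0453
```

View pics/s6.png

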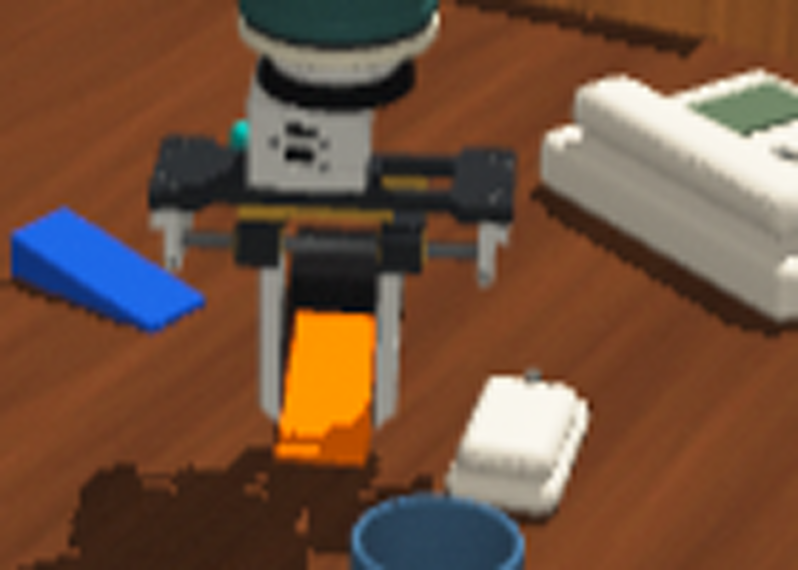

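The wedge is clear of the holder and the mouse is undisturbed. I'll lift it and carry it to the stand.

```bash
python3 -m jog '[{"dx":0,"dy":0,"dz":-0.04,"roll":0},{"dx":0,"dy":0,"dz":-0.06,"roll":0},{"dx":-0.04,"dy":-0.04,"dz":-0.06,"roll":0.15},{"dx":-0.08,"dy":-0.08,"dz":-0.06,"roll":0.3},{"dx":-0.12,"dy":-0.12,"dz":-0.06,"roll":0.45}]'
python3 - <<'E'
from h import *
go(.5125,.0172,.06,79.3)
E
```

```text
t: 8.9
tcp_pos: [0.5546, 0.0866, 0.0586]
ee_rot: [2.225, 2.217, 0.0]
contact_force: [1.3, -0.9, -0.4]
gripper_width: 0.0455
t 8.90 tcp [0.5546 0.0866 0.0586] yaw 89.79 zaxis [ 0. -0. -1.] -> d [-0.0696 -0.0419 -0.0014] roll 0.1831 F [ 1.3 -0.9 -0.4] w 0.0455
```

```bash
python3 -m jog '[{"dx":-0.03,"dy":-0.02,"dz":0,"roll":0.1},{"dx":-0.0696,"dy":-0.042,"dz":0,"roll":0.183},{"dx":-0.0696,"dy":-0.042,"dz":0,"roll":0.183},{"dx":-0.0696,"dy":-0.042,"dz":0,"roll":0.183}]'
python3 - <<'E'
from h import *
go(.5125,.0172,-.0165,79.3)
p,d=vision.grab_frame("scene"); cv2.imwrite("pics/s7.png",cv2.resize(p[140:300,180:400],None,fx=3.6,fy=3.6,interpolation=cv2.INTER_CUBIC))
p,d=vision.grab_frame("top"); cv2.imwrite("pics/t7.png",cv2.resize(p[160:300,220:420],None,fx=4,fy=4,interpolation=cv2.INTER_CUBIC))
E
```

```text
t: 9.4
tcp_pos: [0.5138, 0.0189, 0.0589]
ee_rot: [2.413, 2.011, 0.001]
contact_force: [0.7, 0.0, -0.7]
gripper_width: 0.0455
t 9.40 tcp [0.5138 0.0189 0.0589] yaw 79.63 zaxis [ 0.001  0.    -1.   ] -> d [-0.002  -0.001   0.0754] roll 0.0057 F [ 0.7  0.  -0.7] w 0.0455
```

View pics/s7.png

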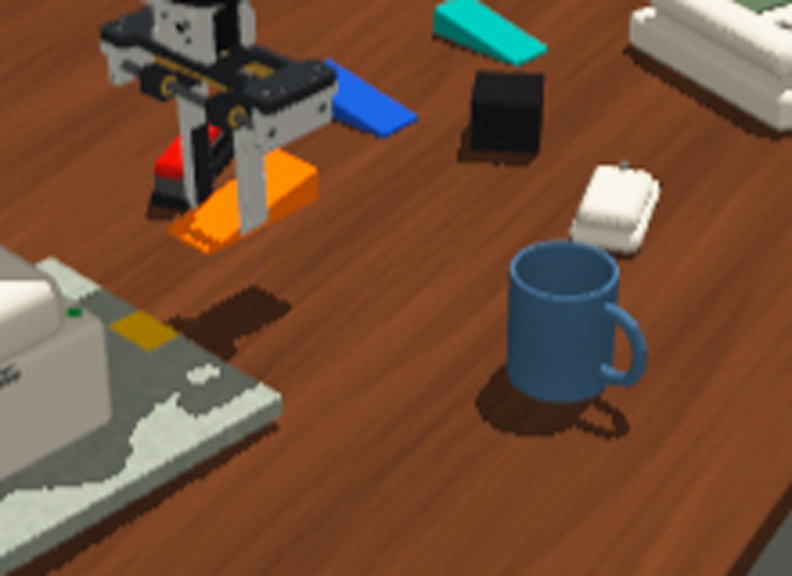

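View pics/t7.png

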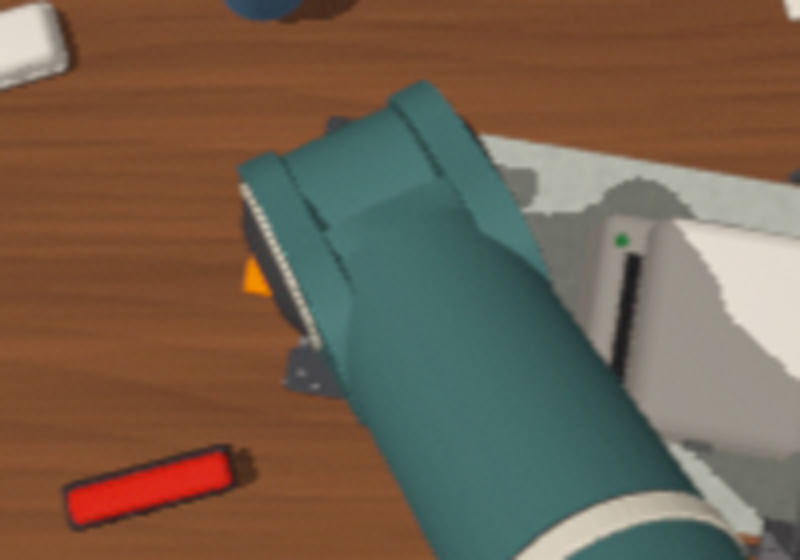

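The wedge is held level, with its thin end toward the yellow mark. Before lowering, I'll check the forearm's height over the printer.

Run:
```python
from h import *
p,d=vision.grab_frame("top"); P=cloud("top",p,d)
for u,v in ((330,220),(345,235),(350,250),(365,255),(375,262),(380,275)): print(u,v,P[v,u].round(3))
p,d=vision.grab_frame("scene"); cv2.imwrite("pics/s8.png",p)
```

```text
330 220 [ 0.492 -0.003  0.508]
345 235 [ 0.463 -0.025  0.536]
350 250 [ 0.436 -0.028  0.565]
365 255 [ 0.427 -0.05   0.574]
375 262 [ 0.416 -0.065  0.577]
380 275 [ 0.396 -0.066  0.603]
```

View pics/s8.png

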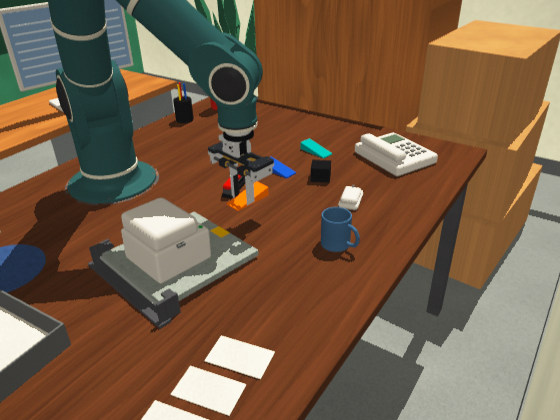

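The forearm is at z≈0.5, so there is plenty of room. Lowering.

```bash
python3 -m jog '[{"dx":-0.002,"dy":-0.001,"dz":0.03,"roll":0.006},{"dx":-0.002,"dy":-0.001,"dz":0.055,"roll":0.006},{"dx":-0.002,"dy":-0.001,"dz":0.068,"roll":0.006},{"dx":-0.002,"dy":-0.001,"dz":0.072,"roll":0.006},{"dx":-0.002,"dy":-0.001,"dz":0.072,"roll":0.006}]'
python3 - <<'E'
from h import *
go(.5125,.0172,-.0165,79.3)
E
```

```text
t: 10.22
tcp_pos: [0.5125, 0.0169, -0.013]
ee_rot: [2.42, 2.003, 0.001]
contact_force: [-0.2, -0.5, -1.0]
gripper_width: 0.0453
t 10.22 tcp [ 0.5125  0.0169 -0.013 ] yaw 79.24 zaxis [ 0.  0. -1.] -> d [ 0.0003 -0.0001  0.0035] roll -0.0010 F [-0.2 -0.5 -1. ] w 0.0453
```

```bash
python3 -m jog '[{"dx":0,"dy":0,"dz":0.002,"roll":0},{"dx":0,"dy":0,"dz":0.002,"roll":0}]';python3 -m jog '[{"dx":0,"dy":0,"dz":0.001,"roll":0},{"dx":0,"dy":0,"dz":0.001,"roll":0}]'; python3 -m jog '[{"dx":0,"dy":0,"dz":0.001,"roll":0},{"dx":0,"dy":0,"dz":0.001,"roll":0}]'
```

```text
t: 10.48
tcp_pos: [0.5124, 0.0165, -0.015]
ee_rot: [2.42, 2.003, 0.001]
contact_force: [-0.1, 0.5, -0.5]
gripper_width: 0.0456
t: 10.72
tcp_pos: [0.5122, 0.0166, -0.0163]
ee_rot: [-2.42, -2.003, -0.0]
contact_force: [-0.2, 0.3, -1.2]
gripper_width: 0.0453
t: 10.98
tcp_pos: [0.5122, 0.0166, -0.0168]
ee_rot: [2.42, 2.003, -0.0]
contact_force: [-5.3, -1.3, 16.1]
gripper_width: 0.0454
```

The wedge touched the desk at the expected height (16 N upward). Releasing and rising.

```bash
python3 -m jog '[{"dx":0,"dy":0,"dz":-0.001,"roll":0},{"dx":0,"dy":0,"dz":-0.001,"roll":0},{"dx":0,"dy":0,"dz":-0.001,"roll":0},{"dx":0,"dy":0,"dz":-0.001,"roll":0},{"dx":0,"dy":0,"dz":-0.001,"roll":0}]' 0.3; python3 -m jog '[{"dx":0,"dy":0,"dz":-0.03,"roll":0},{"dx":0,"dy":0,"dz":-0.06,"roll":0},{"dx":0,"dy":0,"dz":-0.08,"roll":0},{"dx":0,"dy":0,"dz":-0.08,"roll":0}]'; python3 -m jog '[{"dx":0.05,"dy":0,"dz":0,"roll":0},{"dx":0.1,"dy":0,"dz":0,"roll":0},{"dx":0.15,"dy":0,"dz":0,"roll":0},{"dx":0.15,"dy":0,"dz":0,"roll":0}]' 0.83
python3 - <<'E'
from h import *
m=vision.camera_model("wrist");p,d=vision.grab_frame("wrist");cv2.imwrite("pics/w9.png",p)
p,d=vision.grab_frame("top");cv2.imwrite("pics/t9.png",cv2.resize(p[160:300,220:420],None,fx=4,fy=4,interpolation=cv2.INTER_CUBIC))
p,d=vision.grab_frame("scene"); cv2.imwrite("pics/s9.png",cv2.resize(p[140:300,180:400],None,fx=3.6,fy=3.6,interpolation=cv2.INTER_CUBIC))
go(.5285,.11,-.016,79.3)
E
```

```text
t: 11.6
tcp_pos: [0.5121, 0.0166, -0.0164]
ee_rot: [-2.42, -2.003, 0.0]
contact_force: [-0.1, -0.5, 0.7]
gripper_width: 0.0658
t: 12.1
tcp_pos: [0.513, 0.0165, 0.0647]
ee_rot: [2.419, 2.002, 0.002]
contact_force: [0.9, 0.0, -0.7]
gripper_width: 0.0658
t: 12.6
tcp_pos: [0.5394, 0.1682, 0.0627]
ee_rot: [-2.413, -2.008, -0.001]
contact_force: [-0.6, -1.1, -0.2]
gripper_width: 0.0291
t 12.75 tcp [0.5398 0.163  0.0628] yaw 79.20 zaxis [-0.001 -0.001 -1.   ] -> d [-0.0541 -0.001   0.0788] roll -0.0018 F [0.9 0.2 0.1] w 0.0180
```

View pics/t9.png

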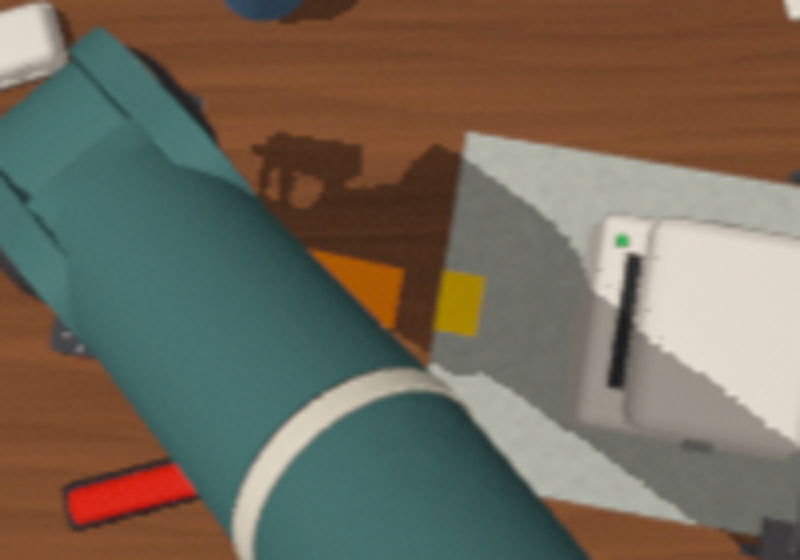

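View pics/s9.png

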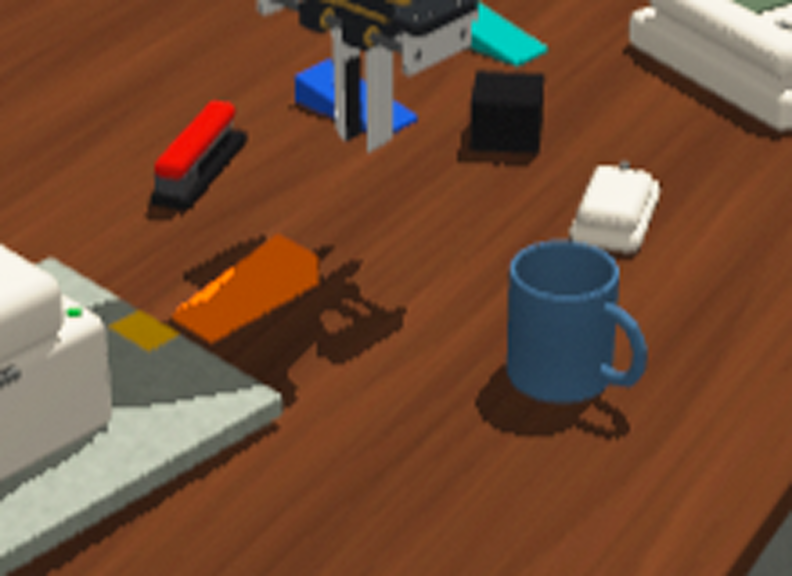

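View pics/w9.png

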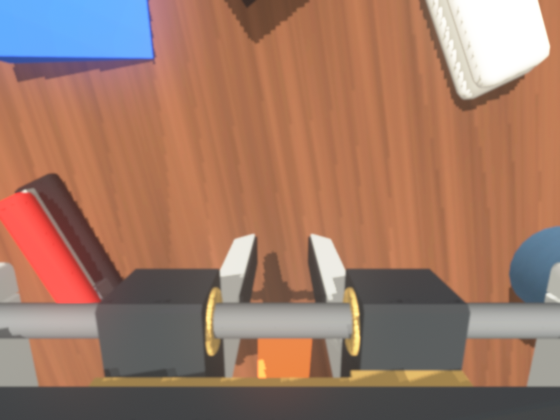

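Run:
```python
from h import *
a=lambda x,y:(220+(x+.5)/4-.5,160+(y+.5)/4-.5)
tL=onplane("top",*a(403,267),.004);tR=onplane("top",*a(390,327),.004)
mL=onplane("top",*a(443,272),.024);mR=onplane("top",*a(435,332),.024)
n=np.array([-.1855,-.9826]);v=np.array([.9826,-.1855])
for q in (tL,tR,mL,mR): print(q.round(4),"along",(q[:2]-[.4999,-.0496])@n,"lat",(q[:2]-[.4999,-.0496])@v)
e=np.array([.4999,-.0496])
print("butt at",e-.138*n, "tool start",e-.165*n)
go(*(e-.165*n),-.016,79.3)
```

```text
[ 0.5268 -0.0241  0.004 ] along -0.030064269610533 lat 0.021722846185400702
[ 0.4811 -0.013   0.004 ] along -0.032478548399888535 lat -0.02529594684319028
[ 0.5208 -0.0525  0.024 ] along -0.0010157995389695963 lat 0.02104375513199203
[ 0.4758 -0.0452  0.024 ] along 0.0001429714025603932 lat -0.024515650440036285
butt at [0.525499  0.0859988] tool start [0.5305075 0.112529 ]
t 12.75 tcp [0.5398 0.163  0.0628] yaw 79.20 zaxis [-0.001 -0.001 -1.   ] -> d [-0.0513  0.0005  0.0788] roll -0.0018 F [0.9 0.2 0.1] w 0.0180
```

The wedge tip is 31 mm in front of the edge. Its lateral centre (−1.8 mm) matches the mark's (−1.7 mm), and it is square to within about 2°. Next I lower the fingers behind the butt.

```bash
python3 -m jog '[{"dx":-0.051,"dy":0,"dz":0,"roll":0},{"dx":-0.051,"dy":0,"dz":0.03,"roll":0},{"dx":-0.051,"dy":0,"dz":0.06,"roll":0},{"dx":-0.051,"dy":0,"dz":0.078,"roll":0},{"dx":-0.051,"dy":0,"dz":0.078,"roll":0}]'
python3 - <<'E'
from h import *
e=np.array([.4999,-.0496]);n=np.array([-.1855,-.9826]);go(*(e-.150*n),-.015,79.3)
p,d=vision.grab_frame("scene"); cv2.imwrite("pics/s10.png",cv2.resize(p[140:300,180:400],None,fx=3.6,fy=3.6,interpolation=cv2.INTER_CUBIC))
E
```

```text
t: 13.38
tcp_pos: [0.53, 0.1133, -0.0152]
ee_rot: [-2.42, -2.002, 0.003]
contact_force: [-0.4, -1.1, 0.5]
gripper_width: 0.0159
t 13.38 tcp [ 0.53    0.1133 -0.0152] yaw 79.20 zaxis [-0.002 -0.    -1.   ] -> d [-0.0156  0.0007 -0.0002] roll -0.0018 F [-0.4 -1.1  0.5] w 0.0159
```

View pics/s10.png

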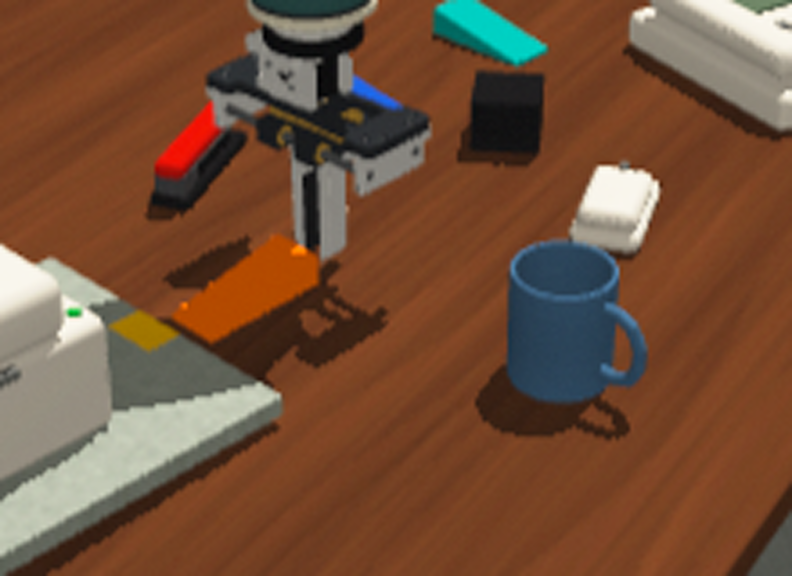

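```bash
python3 -m jog '[{"dx":-0.01,"dy":0.0005,"dz":0,"roll":0},{"dx":-0.018,"dy":0.0005,"dz":0,"roll":0},{"dx":-0.026,"dy":0.0005,"dz":0,"roll":0},{"dx":-0.034,"dy":0.0005,"dz":0,"roll":0},{"dx":-0.04,"dy":0.0005,"dz":0,"roll":0}]'
python3 - <<'E'
from h import *
e=np.array([.4999,-.0496]);n=np.array([-.1855,-.9826]);go(*(e-.048*n),-.015,79.3)
p,d=vision.grab_frame("top");cv2.imwrite("pics/t11.png",cv2.resize(p[160:300,220:420],None,fx=4,fy=4,interpolation=cv2.INTER_CUBIC))
p,d=vision.grab_frame("scene"); cv2.imwrite("pics/s11.png",cv2.resize(p[140:300,180:400],None,fx=3.6,fy=3.6,interpolation=cv2.INTER_CUBIC))
E
```

```text
t: 14.05
tcp_pos: [0.5236, 0.0739, -0.0143]
ee_rot: [2.42, 2.003, 0.0]
contact_force: [0.5, 1.5, 1.2]
gripper_width: 0.0162
t 14.05 tcp [ 0.5236  0.0739 -0.0143] yaw 79.21 zaxis [ 0.  0. -1.] -> d [-0.0777 -0.0003  0.0007] roll -0.0016 F [0.5 1.5 1.2] w 0.0162
```

View pics/s11.png

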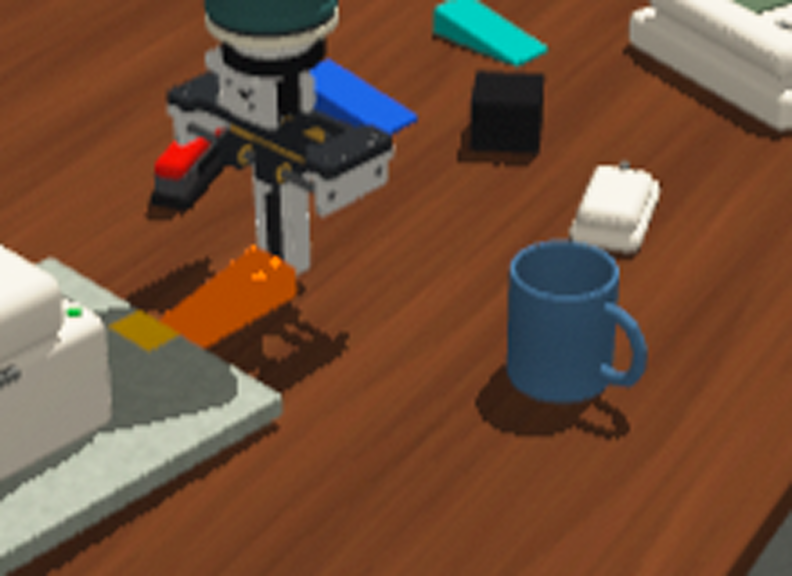

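View pics/t11.png

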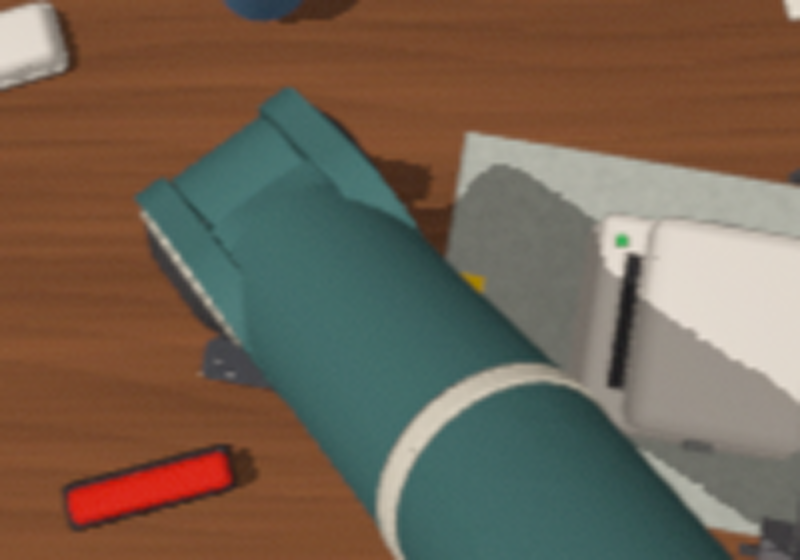

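The wedge slides straight and its tip is nearly at the edge under the yellow mark (scene crop 165,335). I'll keep pushing.

```bash
python3 -m jog '[{"dx":-0.008,"dy":0,"dz":0,"roll":0},{"dx":-0.016,"dy":0,"dz":0,"roll":0},{"dx":-0.024,"dy":0,"dz":0,"roll":0},{"dx":-0.03,"dy":0,"dz":0,"roll":0},{"dx":-0.035,"dy":0,"dz":0,"roll":0}]';  python3 -m jog '[{"dx":-0.005,"dy":0,"dz":0,"roll":0},{"dx":-0.01,"dy":0,"dz":0,"roll":0},{"dx":-0.015,"dy":0,"dz":0,"roll":0},{"dx":-0.02,"dy":0,"dz":0,"roll":0}]'
python3 - <<'E'
from h import *
e=np.array([.4999,-.0496]);n=np.array([-.1855,-.9826]);go(*(e-.048*n),-.015,79.3)
p,d=vision.grab_frame("scene"); cv2.imwrite("pics/s12.png",cv2.resize(p[140:300,180:400],None,fx=3.6,fy=3.6,interpolation=cv2.INTER_CUBIC))
E
```

```text
t: 14.78
tcp_pos: [0.5175, 0.0411, -0.0141]
ee_rot: [-2.419, -2.004, -0.003]
contact_force: [2.4, 9.2, 0.4]
gripper_width: 0.0158
t: 15.28
tcp_pos: [0.5137, 0.0216, -0.0142]
ee_rot: [-2.418, -2.004, -0.003]
contact_force: [2.3, 9.0, -1.7]
gripper_width: 0.016
t 15.28 tcp [ 0.5137  0.0216 -0.0142] yaw 79.29 zaxis [ 0.001  0.002 -1.   ] -> d [-0.0245 -0.0003  0.0007] roll -0.0001 F [ 2.3  9.  -1.7] w 0.0160
```

View pics/s12.png

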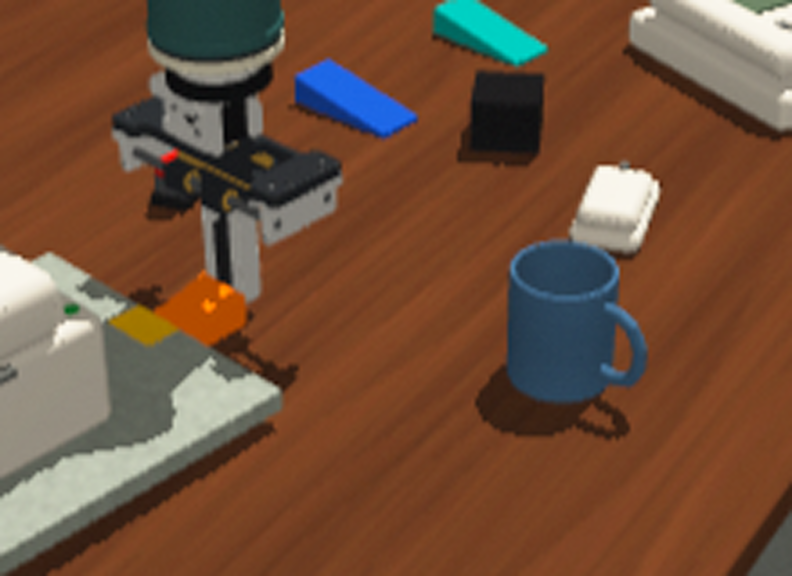

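The board is rising under a steady 9 N push. The next steps are smaller.

```bash
python3 -m jog '[{"dx":-0.005,"dy":0,"dz":0,"roll":0},{"dx":-0.01,"dy":0,"dz":0,"roll":0},{"dx":-0.014,"dy":0,"dz":0,"roll":0}]'; python3 -m jog '[{"dx":-0.002,"dy":0,"dz":0,"roll":0},{"dx":-0.004,"dy":0,"dz":0,"roll":0}]';python3 -m jog '[{"dx":-0.002,"dy":0,"dz":0,"roll":0},{"dx":-0.002,"dy":0,"dz":0,"roll":0}]'
```

```text
t: 15.7
tcp_pos: [0.511, 0.0077, -0.0143]
ee_rot: [-2.419, -2.004, -0.003]
contact_force: [2.4, 8.0, -2.0]
gripper_width: 0.0159
t: 15.95
tcp_pos: [0.5103, 0.0039, -0.0143]
ee_rot: [-2.419, -2.004, -0.003]
contact_force: [1.4, 8.4, -2.2]
gripper_width: 0.0159
t: 16.2
tcp_pos: [0.5098, 0.0016, -0.0143]
ee_rot: [-2.419, -2.004, -0.002]
contact_force: [1.1, 6.6, -1.0]
gripper_width: 0.0162
```

```bash
python3 -m jog '[{"dx":-0.001,"dy":0,"dz":0,"roll":0},{"dx":-0.001,"dy":0,"dz":0,"roll":0}]'
```

```text
t: 16.45
tcp_pos: [0.5096, 0.0008, -0.0143]
ee_rot: [-2.419, -2.004, -0.002]
contact_force: [2.1, 7.5, -1.7]
gripper_width: 0.0162
```

```bash
for i in 1 ; do python3 -m jog '[{"dx":-0.0015,"dy":0,"dz":0,"roll":0},{"dx":-0.0015,"dy":0,"dz":0,"roll":0}]';done
```

```text
t: 16.7
tcp_pos: [0.5093, -0.0006, -0.0143]
ee_rot: [-2.419, -2.004, -0.002]
contact_force: [0.7, 6.9, -1.5]
gripper_width: 0.0161
```

```bash
python3 -m jog '[{"dx":-0.001,"dy":0,"dz":0,"roll":0},{"dx":-0.001,"dy":0,"dz":0,"roll":0}]'
```

```text
t: 16.95
tcp_pos: [0.5092, -0.0016, -0.0143]
ee_rot: [-2.419, -2.004, -0.002]
contact_force: [1.7, 8.2, 0.0]
gripper_width: 0.0162
```

```bash
python3 -m jog '[{"dx":-0.001,"dy":0,"dz":0,"roll":0},{"dx":-0.001,"dy":0,"dz":0,"roll":0}]'
```

```text
t: 17.2
tcp_pos: [0.509, -0.0025, -0.0143]
ee_rot: [-2.419, -2.004, -0.002]
contact_force: [2.0, 7.5, -1.9]
gripper_width: 0.016
```

```bash
python3 -m jog '[{"dx":-0.001,"dy":0,"dz":0,"roll":0},{"dx":-0.001,"dy":0,"dz":0,"roll":0}]'
```

```text
t: 17.45
tcp_pos: [0.5089, -0.0035, -0.0143]
ee_rot: [-2.419, -2.004, -0.002]
contact_force: [2.0, 6.9, -1.5]
gripper_width: 0.0162
```

```bash
python3 -m jog '[{"dx":-0.001,"dy":0,"dz":0,"roll":0},{"dx":-0.001,"dy":0,"dz":0,"roll":0}]'
```

```text
t: 17.7
tcp_pos: [0.5087, -0.0041, -0.0143]
ee_rot: [-2.418, -2.004, -0.003]
contact_force: [1.8, 10.1, -2.5]
gripper_width: 0.016
```

Run:
```python
from h import *
p,d=vision.grab_frame("top"); P=cloud("top",p,d); 
p,d=vision.grab_frame("scene"); cv2.imwrite("pics/s13.png",cv2.resize(p[160:300,120:300],None,fx=4.4,fy=4.4,interpolation=cv2.INTER_CUBIC))
```

```text
(no output)
```

View pics/s13.png

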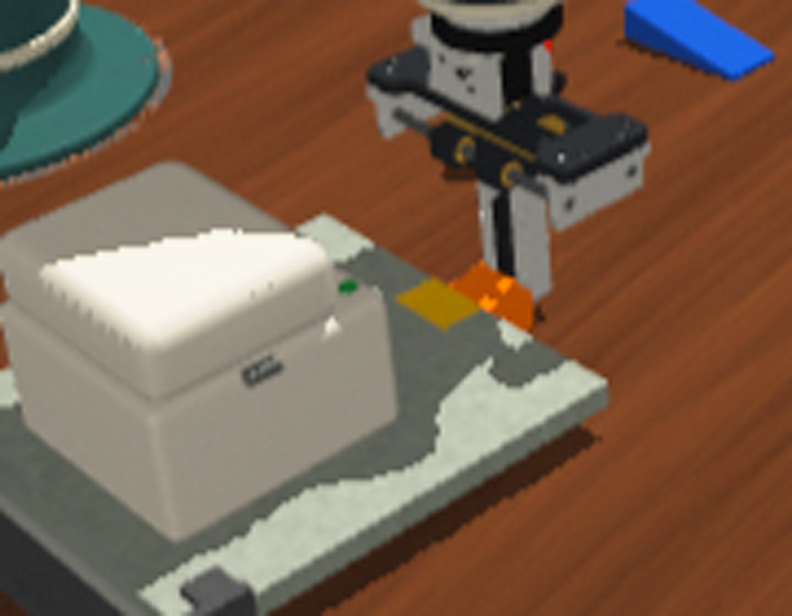

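The push force has started to rise (10 N, advance only 0.6 mm). I'll continue in small steps to about 20 N.

```bash
python3 -m jog '[{"dx":-0.001,"dy":0,"dz":0,"roll":0},{"dx":-0.001,"dy":0,"dz":0,"roll":0}]'
```

```text
t: 18.05
tcp_pos: [0.5087, -0.0043, -0.0142]
ee_rot: [-2.417, -2.004, -0.004]
contact_force: [2.4, 13.7, -3.4]
gripper_width: 0.0162
```

```bash
python3 -m jog '[{"dx":-0.0007,"dy":0,"dz":0,"roll":0},{"dx":-0.0007,"dy":0,"dz":0,"roll":0}]'
```

```text
t: 18.3
tcp_pos: [0.5086, -0.0044, -0.0143]
ee_rot: [-2.417, -2.005, -0.005]
contact_force: [2.8, 16.9, -4.2]
gripper_width: 0.0155
```

```bash
python3 -m jog '[{"dx":-0.0008,"dy":0,"dz":0,"roll":0},{"dx":-0.0008,"dy":0,"dz":0,"roll":0},{"dx":-0.0008,"dy":0,"dz":0,"roll":0}]'
```

```text
t: 18.68
tcp_pos: [0.5086, -0.0046, -0.0142]
ee_rot: [-2.416, -2.005, -0.006]
contact_force: [4.1, 19.8, -5.1]
gripper_width: 0.0156
```

```bash
python3 -m jog '[{"dx":-0.0006,"dy":0,"dz":0,"roll":0},{"dx":-0.0006,"dy":0,"dz":0,"roll":0},{"dx":-0.0006,"dy":0,"dz":0,"roll":0}]'
```

```text
t: 19.05
tcp_pos: [0.5086, -0.0047, -0.0142]
ee_rot: [-2.415, -2.005, -0.007]
contact_force: [5.3, 23.0, -6.9]
gripper_width: 0.016
```

It is jammed: about 23 N with almost no further motion. I'll back off straight, rise and clear the view.

```bash
python3 -m jog '[{"dx":0.01,"dy":0,"dz":0,"roll":0},{"dx":0.03,"dy":0,"dz":0,"roll":0},{"dx":0.06,"dy":0,"dz":0,"roll":0},{"dx":0.06,"dy":0,"dz":-0.04,"roll":0},{"dx":0.06,"dy":0,"dz":-0.09,"roll":0}]'; python3 -m jog '[{"dx":0,"dy":0,"dz":-0.06,"roll":0},{"dx":0.05,"dy":0,"dz":-0.12,"roll":0},{"dx":0.11,"dy":0,"dz":-0.12,"roll":0},{"dx":0.17,"dy":0,"dz":-0.12,"roll":0},{"dx":0.23,"dy":0,"dz":-0.12,"roll":0}]'; python3 -m jog '[{"dx":0.06,"dy":0,"dz":0,"roll":0},{"dx":0.06,"dy":0,"dz":0,"roll":0},{"dx":0.06,"dy":0,"dz":0,"roll":0}]'
python3 - <<'E'
from h import *
p,d=vision.grab_frame("top"); P=cloud("top",p,d); cv2.imwrite("pics/t14.png",p)
e=np.array([.4999,-.0496]);n=np.array([-.1855,-.9826]);v=np.array([.9826,-.1855])
L=(P[...,:2]-e)@n; T=(P[...,:2]-e)@v
for a,b in ((.005,.03),(.03,.06),(.06,.09),(.1,.2),(.2,.25)):
    m=(L>a)&(L<b)&(abs(T)<.125)&(abs(T)>(.0 if b<.1 else .09))&(P[...,2]>.01)&(P[...,2]<.06); print(a,b,m.sum(),np.median(P[m][:,2]))
c=big(mask(p,(8,190,120),(18,255,255))[190:290,280:345])
mk=np.zeros(p.shape[:2],np.uint8); mk[215:260,300:345]=mask(p,(8,200,170),(19,255,255))[215:260,300:345]
c=big(mk); rc=cv2.minAreaRect(c); print(rc)
for x in cv2.boxPoints(rc):
    q=onplane("top",*x,.022)[:2]-e; print(x,"along",q@n,"lat",q@v)
for nm,(a,b,c,e2) in dict(mouse=(160,188,198,240),mug=(125,170,268,305),stapler=(268,296,232,282)).items():
    q=P[a:b,c:e2].reshape(-1,3); q=q[q[:,2]>0.015]; print(nm,np.percentile(q,[3,97],axis=0).round(3).tolist())
p,d=vision.grab_frame("scene"); cv2.imwrite("pics/s14.png",cv2.resize(p[180:330,80:280],None,fx=4,fy=4,interpolation=cv2.INTER_CUBIC))
print(r.state()['tcp_pos'],r.state()['contact_force'],r.state()['t'])
E
```

```text
t: 19.68
tcp_pos: [0.5182, 0.0505, 0.076]
ee_rot: [-2.418, -2.003, 0.003]
contact_force: [0.9, -1.2, 0.6]
gripper_width: 0.0163
t: 20.3
tcp_pos: [0.5619, 0.2741, 0.1959]
ee_rot: [2.421, 2.001, -0.0]
contact_force: [1.5, -0.6, -0.4]
gripper_width: 0.0163
t: 20.68
tcp_pos: [0.5726, 0.3313, 0.1952]
ee_rot: [2.42, 2.003, -0.002]
contact_force: [0.2, -0.6, -0.1]
gripper_width: 0.0159
0.005 0.03 709 0.032853660029224185
0.03 0.06 847 0.032900365194165504
0.06 0.09 848 0.032953468030769706
0.1 0.2 784 0.03278785607420476
0.2 0.25 386 0.03291133263797286
((323.2865905761719, 233.9207305908203), (9.386679649353027, 11.926606178283691), 6.340191841125488)
[317.9634  239.32927] along -0.032008101892622674 lat -0.01998498621489233
[319.2805 227.4756] along -0.03383822789406298 lat 0.015985565743388015
[328.60977 228.51219] along -0.005660953792241755 lat 0.017695003994430174
[327.2927  240.36586] along -0.0039458235487682585 lat -0.01824963456793291
mouse [[0.669, 0.24, 0.015], [0.727, 0.328, 0.037]]
mug [[0.723, 0.045, 0.018], [0.817, 0.113, 0.09]]
stapler [[0.377, 0.083, 0.691], [0.41, 0.145, 0.711]]
[0.57310076 0.33025356 0.19566488] [ 1.38328542 -0.44600667  0.38235646] 20.775
```

View pics/t14.png

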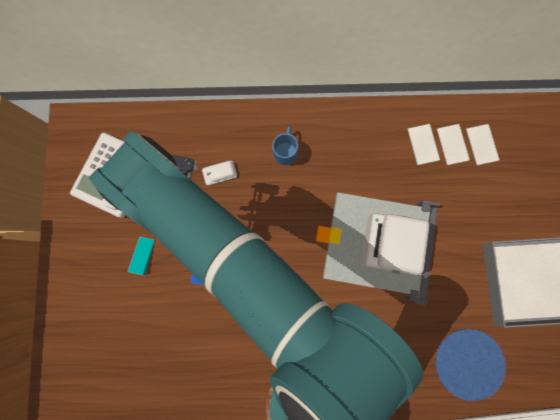

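View pics/s14.png

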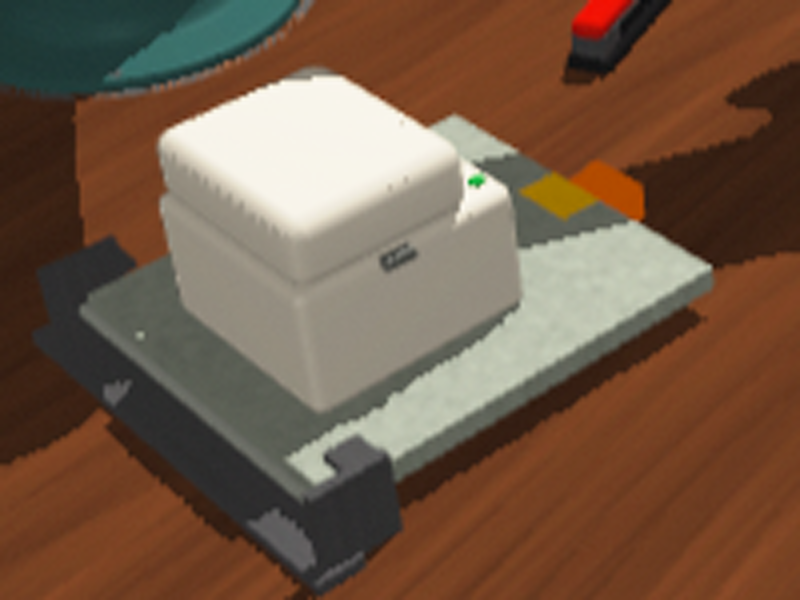

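The board's top is flat at 32.8–33.0 mm along its whole depth, so it is level. The wedge sits centred under the mark, and the mouse and mug have not moved. The arm is clear and touching nothing, so I'm handing in.

```bash
python3 -c "
from rig import r
print(r.sign_off())"
```

```text
the job is handed in; nothing more can be done
None
```

The job is done and handed in at about 21 s of the 61 s. I pulled the orange wedge out of the holder, laid it flat 31 mm in front of the stand and let go. I then pushed it straight in under the yellow mark with the fingers, needing 7–9 N while it slid. The force rose to about 23 N with almost no further motion, so I took it as jammed, then backed the arm off.

**Last checks:**
- **Board:** its top reads 32.8–33.0 mm from front to back, so it is level. The expected height is 34 mm, and the 1 mm difference is within the camera calibration.
- **Wedge:** it is centred under the mark to about 1–2 mm. It measured 32–34 mm sticking out instead of 40 mm, with the shaded butt edge probably left out by the colour mask.
- **Bystanders:** the mouse and mug have not moved, to within 2 mm. The arm hid the stapler from the top camera, so I only saw it undisturbed in the scene view.
- **Arm:** it is clear and touching nothing.

**What disagreed:** the finger ends are about 21 mm above the reported TCP, so my first grasp closed in the air above the wedge. It touched nothing. I confirmed the offset in two camera views and corrected for it.

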